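# Hold the retaining ring at its mark over the caster housing

### The arm

A 6-joint arm with a two-finger parallel gripper is mounted at the origin on the work surface. World frame = base frame: x ahead of the robot, y to its left, z up, the work surface at z = 0. Lengths are in m, angles in rad, forces in N, time in s.
With the tool pointing down it reaches from about 0.35 to 0.85 m from the base axis. Payload 8.1 kg.
Tool frame: the origin (TCP) lies on the centre line of the jaws, within the pads' length; the fingertips stand 14 mm ahead of it and the grasp point (between the pads) lies 5 mm behind it; z points along the fingers, y is the direction in which the jaws open and shut (so a half turn about z gives the same grasp; the last joint's range is limited). The gripper opens to 93 mm and grips with 3 to 60 N. Pads are 15 mm wide; open, the fingers measure 128 mm over their backs; the gripper's body (75 mm by 188 mm) begins 65 mm behind the grasp point.
Start: joints at [1.044, 0.13, 1.488, -0, 1.523, -0.085], TCP at [0.257, 0.542, 0.196] pointing down, gripper open.
Joint ranges: [-2.96, 2.96], [-0.89, 2.26], [0.02, 2.5], [-1.34, 4.48], [0, 2.73], [-2.66, 2.66]. Speed limits (rad/s): [2.39, 2.39, 2.79, 3.14, 3.14, 3.14].

### API

Orientations are given as a rotation vector (axis times angle).
In Python, from plant import robot gives the robot as it stands.
- The arm moves only by the tool jog_arm, never from a script. Its argument "steps" is a list of rows, each a list of 7 numbers: the closure, from 0 (fully open) to 1 (shut), then the shift along the tool's x, y, z in m, then the turn, a rotation vector about the tool's x, y, z in rad. In form: [[jaw, tx, ty, tz, rx, ry, rz], ...]. A call has 1 to 5 rows; each row is the pose to reach, as a shift and turn from the pose measured when the call began, along the tool's axes at that moment; what a row does not reach only later rows make up. A row lasts 1/8 s, in which the tool goes at most 62.5 mm and 10.7 degrees, less where a joint would pass 70% of its speed; a pose out of reach is approached as far as the arm can. A call with a gripper value outside its range is refused whole. The fingers move at their own pace and stop on an object; "force" is the grip in N (left out, the last holds). Time passes only in rows, so rows that repeat a pose let the fingers close. It gives the time, the measured TCP pose, the force and the opening at its end, in the units of the state.
- robot.read_state(): the state, without advancing time (a new reading comes with each control period).
- robot.read_camera(name): name is "scene" or "top"; returns a dict with "image" (400x640x3 uint8, red, green, blue), "mtx" (3x3 intrinsics, pixels), "extrinsics" (4x4, takes a point from camera to world coordinates). Camera axes: x right, y down, z forward; pixel columns grow to the right and rows downward; lengths in m; the calibration is good to about 2 mm. A picture is of the moment at which its call begins. There is no depth.
- robot.close_job(): hands the job in, once; it reports no verdict.
The state is a dict: "t": time; "q": joint angles; "dq": joint speeds; "joint_torque": joint torques, N m; "tool_pos": TCP position; "orientation": TCP orientation; "force": force on the tool from outside, world axes, zero at the start; "wrist_torque": the same for the moment, N m; "opening": finger opening in m.
Only numpy, scipy, OpenCV 4.12 (cv2) and the standard library are available. Lean on these libraries where they do the work, as an engineer would, in place of code of your own. Each camera call takes 0.05 s, during which the arm holds its last target.

### The job

Lower the bronze bushing flange down into the pocket of the round caster housing until it is fully home, without dropping it, and let go of it. Then take the blue-handled ring pliers from their rest by the handles, squeeze until the pointer stands on the red line (ring ends 10 mm apart) without over-squeezing the ring, and bring the ring level and centred just above the pocket's rim, the bushing's sleeve standing up through it and nothing touching it. Finish while still holding it there, steady at the mark, so that I can check it before it is let into its groove; leave everything else on the bench where it is.

Things in the scene. Friction and masses are not known exactly. Their poses are not given: they have to be found in the camera images.
- bushing: Bronze flanged bushing, 26 mm high, 90 g, standing flange down: the flange is 42 mm across and 5 mm thick with its lower edge chamfered 2.5 mm, the sleeve above it is 18 mm across and 21 mm long. Origin: centre of the flange's underside; z points up the sleeve. It is at one of two places to the robot's left, the grease tin at the other.
- housing: Caster swivel housing, fixed to the bench: a dark square plate 92 x 92 x 8 mm with four bolt heads 5 mm high at its corners, and on it a round aluminium boss 72 mm across whose rim is 32 mm above the bench. Origin: centre of the underside, on the bench.
- pocket (a point): Centre of the pocket's mouth, in the plane of the boss's rim, 32 mm above the bench. The pocket is 45 mm across with a 1 mm chamfer at its mouth, and 10 mm deep with a flat floor; the seated bushing's sleeve stands 16 mm above the rim. z up.
- pliers: Retaining-ring pliers, 167 mm long, about 160 g, level on their rest. Two crossed halves turn on an upright pivot; this is the half with the white scale. Origin: on the pivot, level with the handles' underside (40 mm above the bench at first). x runs from the pivot to the tips, z up; handles run to x = -129 mm, blue sleeves 9 mm wide, 14 mm high from x = -47 mm. Centre of mass near x = -48 mm.
- pliers_squeeze (a joint): Squeeze, rad: 0 open (ring ends 16.2 mm apart), grows as the handles are pressed together; 0.17 at the mark (ring ends 10 mm apart, pointer on the red line at the handle ends; green band: 1.5 mm of gap either way); ring overstrained from 0.26 (6.5 mm); stop at 0.34. A spring opens the handles: at the handle points 7 N to start, 15 N at the mark, 24 N at the stop.
- handle_a (a point): Middle of the outer face of one handle (the half with the scale), 62 mm behind the pivot, 7 mm above the handles' underside, 47 mm above the bench at the start.
- handle_b (a point): The same point on the other handle. Midway between handle_a and handle_b is the place to grip the pliers; squeeze along the line between them. They are 53.5 mm apart when open, 43 mm at the mark (sleeves then parallel, pliers' x axis midway); open, the pliers' x axis is turned +0.085 rad from the midline. 1 mm less here closes the ring ends by 0.6 mm.
- tip_a (a point): End of the ring on one tip of the pliers, in the ring's middle plane.
- tip_b (a point): The other end of the ring, on the other tip. The distance between tip_a and tip_b is the tip gap, 10 mm at the mark.
- ring_center (a point): Centre of the steel retaining ring on the pliers' tips (wire 3 mm thick, 43 mm outside at the mark), in its middle plane: 20 mm ahead of the pivot, 20 mm below the handles' underside. The ring's back lies below the pivot, its ends at the tips; the jaws cross above it, their underside 21 mm above its middle plane.
- pliers_rest: Wooden rest fixed to the bench: base 140 x 96 x 10 mm, two cross bars 10 mm thick, tops 40 mm above the bench, 20 and 120 mm behind the pliers' pivot, with 6 mm raised ends outside the handles. The handles can be gripped from above between the bars. Origin: centre of the underside; x along the pliers' midline.
- grease_tin: Green grease tin with a metal lid, 61 mm across, 32 mm high: leave alone. Origin: centre of its underside.
- axle_bolt: Matte black caster axle bolt, 105 mm long, lying: leave alone. Origin: beneath its head's inner end.
- mallet: Rubber mallet with a red handle, 290 mm long, lying: leave alone. Origin: on the bench beneath the head.
- caster_wheel: Caster wheel lying flat, 125 mm across, 34 mm high: leave alone. Origin: centre of its underside.
- bearing: Sealed steel bearing, 40 mm across, 12 mm high, under the ram of the hand press: leave alone. Origin: centre of its underside.
- brake: Wheelchair brake lever assembly lying at the right near the robot, about 200 mm long and up to 51 mm high: leave alone. Origin: centre of its base plate's underside.

How it is judged:
By the outcome, as a careful person would: the job done as asked, in the order asked, and still so for the second after the job is handed in, while the arm keeps its last pose, push and grip.
It also fails if it takes over 58 s, if anything falls off the work surface, if the arm or the gripper's body presses on something with over 40 N, if the wrist force passes 120 N, or if a joint passes its speed limit or range.

## Working session

There is one attempt and no reset: what is moved stays moved. The work goes in short steps, Python scripts to look and compute and a tool call to move; the robot and the scene stay as the last step left them, time stands still between calls to the robot, and variables do not carry over. Pictures are saved under pics/ and viewed, and the job is handed in when it is done.

Besides the shell and the picture viewer there is one more tool, called as name(argument=value, ...) on one line, values as JSON. jog_arm: Moves the arm, as the interface text tells. Its arguments: {"type":"object","properties":{"steps":{"type":"array"},"force":{"type":"number"}},"required":["steps"]}

```bash
ls; mkdir -p pics; cat > h.py <<'E'
import numpy as np, cv2
from scipy.spatial.transform import Rotation as R
from plant import robot
def cam(n,save=None):
    c=robot.read_camera(n)
    if save: cv2.imwrite('pics/'+save+'.png',c['image'][:,:,::-1])
    return c
def ray(c,u,v):
    E=np.array(c['extrinsics']);K=np.array(c['mtx'])
    d=E[:3,:3]@np.linalg.solve(K,[u,v,1.]);return E[:3,3],d/np.linalg.norm(d)
def onz(c,u,v,z):
    o,d=ray(c,u,v);return o+d*(z-o[2])/d[2]
def two(c1,p1,c2,p2):
    o1,d1=ray(c1,*p1);o2,d2=ray(c2,*p2)
    A=np.stack([d1,-d2],1);t=np.linalg.lstsq(A,o2-o1,rcond=None)[0]
    a=o1+t[0]*d1;b=o2+t[1]*d2;return (a+b)/2,np.linalg.norm(a-b)
def proj(c,p):
    E=np.linalg.inv(np.array(c['extrinsics']));K=np.array(c['mtx'])
    q=K@(E[:3,:3]@np.asarray(p)+E[:3,3]);return q[:2]/q[2]
E
python3 - <<'E'
from h import *
np.set_printoptions(precision=4,suppress=True)
s=robot.read_state()
for k,v in s.items(): print(k,np.round(v,4))
for n in ('scene','top'):
    c=cam(n,n+'0'); print(n,c['mtx'],c['extrinsics'])
    np.savez('pics/'+n+'0.npz',**c)
E
```

```text
pics
t 0.0
q [ 1.0436  0.1311  1.4893 -0.      1.523  -0.0854]
dq [-0.0001  0.002  -0.0033 -0.0023 -0.0023 -0.0008]
joint_torque [ -0.0005 -55.9845 -49.1754   0.0768   0.0358  -0.0001]
tool_pos [0.2562 0.5419 0.1947]
orientation [-0.6882 -3.0647  0.0028]
force [-0.1999  0.1501 -0.5462]
wrist_torque [-0.0221 -0.0029  0.002 ]
opening 0.0931
scene [[391.9337   0.     323.0207]
 [  0.     391.9337 195.281 ]
 [  0.       0.       1.    ]] [[-0.0538  0.6801 -0.7311  1.2797]
 [ 0.9985  0.0312 -0.0444 -0.0642]
 [-0.0074 -0.7325 -0.6808  0.7401]
 [ 0.      0.      0.      1.    ]]
top [[400.1505   0.     320.359 ]
 [  0.     400.1505 198.4783]
 [  0.       0.       1.    ]] [[-0.0289 -0.9945  0.101   0.4321]
 [-0.9996  0.0285 -0.0053 -0.0848]
 [ 0.0024 -0.1011 -0.9949  1.174 ]
 [ 0.      0.      0.      1.    ]]
```

View pics/scene0.png

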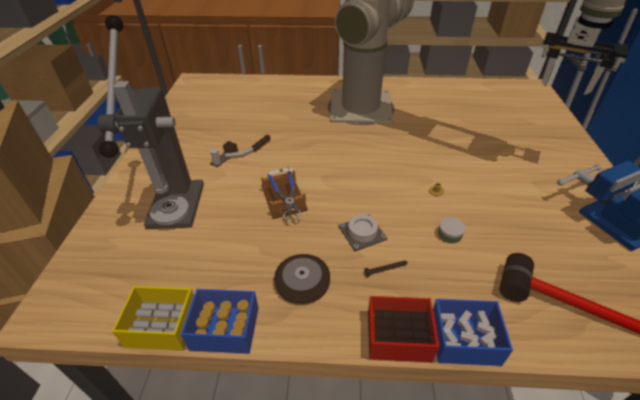

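View pics/top0.png

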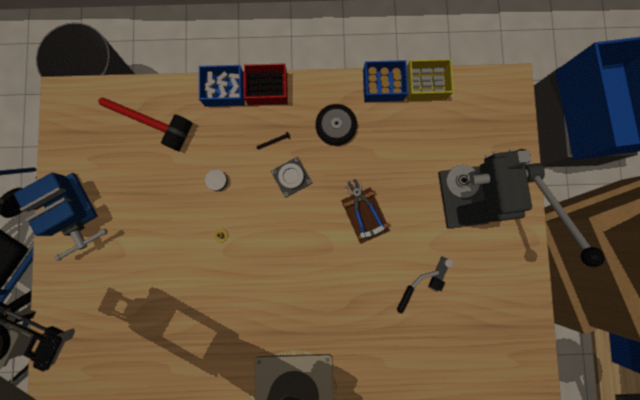

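```bash
python3 - <<'E'
from h import *
def crop(n,x0,y0,x1,y1,f,o):
    im=cv2.imread(f'pics/{n}.png')[y0:y1,x0:x1]
    cv2.imwrite(f'pics/{o}.png',cv2.resize(im,None,fx=f,fy=f,interpolation=cv2.INTER_CUBIC))
crop('top0',195,150,395,250,4,'t0z')
crop('scene0',255,160,475,260,3.6,'s0z')
E
```

```text
(no output)
```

View pics/t0z.png

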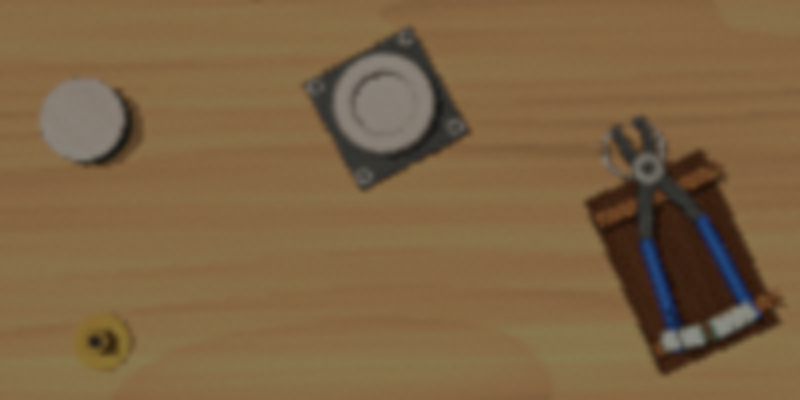

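View pics/s0z.png

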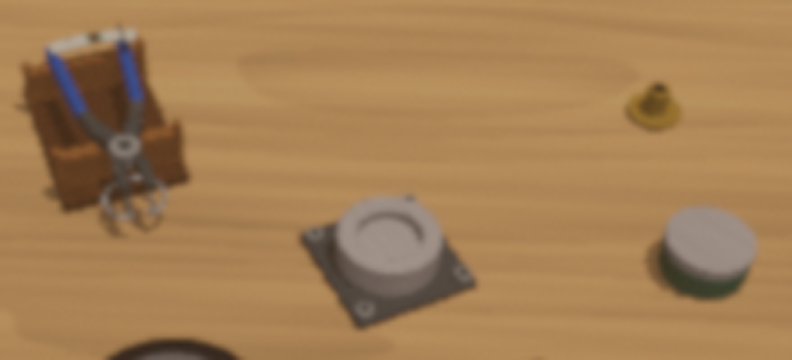

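```bash
cat >> h.py <<'E'
def load(n):
    d=np.load(f'pics/{n}.npz');return {k:d[k] for k in d.files}
def snap(n,name):
    c=cam(n,name);np.savez(f'pics/{name}.npz',**c);return c
def zoom(c,x0,y0,x1,y1,f,o):
    im=c['image'][y0:y1,x0:x1,::-1]
    cv2.imwrite(f'pics/{o}.png',cv2.resize(im,None,fx=f,fy=f,interpolation=cv2.INTER_CUBIC))
def hsv(c): return cv2.cvtColor(np.ascontiguousarray(c['image']),cv2.COLOR_RGB2HSV)
E
python3 - <<'E'
from h import *
for n,b in (('top0',(205,222,236,250)),('scene0',(425,178,450,200))):
    c=load(n);h=hsv(c);x0,y0,x1,y1=b
    print(n);sub=h[y0:y1,x0:x1]
    for r in sub[::2]: print(' '.join('%3d/%3d/%3d'%tuple(p) for p in r[::2]))
E
```

```text
top0
 18/124/134  18/126/134  18/122/134  18/124/134  18/120/134  18/123/135  18/122/134  18/122/134  18/122/134  18/122/134  18/124/134  18/121/135  18/119/135  18/122/134  18/120/134  18/120/134
 18/120/134  18/118/134  18/120/134  18/116/134  19/120/134  18/116/134  19/116/134  19/118/134  19/116/134  19/118/134  19/118/134  19/116/134  19/118/134  19/118/134  19/116/134  19/116/134
 18/122/134  18/120/134  18/122/134  18/120/134  18/120/134  19/120/134  18/118/134  18/121/135  18/122/134  19/120/134  18/120/134  19/120/134  18/122/134  18/122/134  18/123/133  16/127/133
 18/120/134  18/121/133  18/121/135  18/122/134  18/125/133  18/124/134  18/128/133  19/141/134  19/144/133  18/135/125  17/128/133  17/128/133  16/128/134  16/127/133  17/127/133  17/125/133
 19/119/133  19/119/133  19/120/134  17/125/133  18/124/134  19/139/134  20/160/134  20/162/135  21/161/135  21/161/133  20/152/121  17/124/130  17/121/135  18/123/135  18/121/135  18/125/133
 16/130/131  15/131/132  16/128/132  16/130/133  17/133/134  20/163/133  20/167/124  20/166/117  20/167/107  21/162/124  21/162/132  18
[... 2615 characters left out ...]
/106  18/175/121  19/177/147  18/162/156  17/130/177  17/127/179  17/127/179
 16/128/180  16/130/177  16/138/142  19/170/138  19/177/141  19/177/127  19/174/133  19/178/142  19/177/148  18/160/156  17/130/174  17/129/176  16/129/176
 16/128/178  17/128/177  16/129/172  16/140/146  18/162/134  19/171/140  19/174/142  19/175/143  18/162/146  17/138/164  16/130/172  16/130/172  16/130/171
 16/130/175  16/128/175  16/128/175  16/130/175  16/130/167  16/137/147  16/141/146  16/137/160  16/130/172  16/130/178  16/130/179  16/128/178  16/127/179
 16/128/181  16/127/181  16/127/181  16/128/181  16/127/181  17/128/180  16/128/181  16/128/181  16/129/180  16/129/180  16/128/180  16/128/179  16/128/179
```

```bash
cat >> h.py <<'E'
def up(img,b,f=6):
    x0,y0,x1,y1=b
    return cv2.resize(np.ascontiguousarray(img[y0:y1,x0:x1]),None,fx=f,fy=f,interpolation=cv2.INTER_CUBIC)
def cnts(mask,b,f=6,amin=200):
    cs,_=cv2.findContours(mask.astype(np.uint8),cv2.RETR_CCOMP,cv2.CHAIN_APPROX_NONE)
    out=[]
    for c in cs:
        if cv2.contourArea(c)>amin:
            out.append((c[:,0,:].astype(float)+0.5)/f-0.5+np.array(b[:2]))
    return out
def desc(p):
    e=cv2.fitEllipse(p.astype(np.float32));return np.round(np.r_[e[0],e[1],e[2]],2),np.round(np.r_[p.min(0),p.max(0)],2)
E
python3 - <<'E'
from h import *
f=6
for n,bb,bh,t in (('top0',(205,222,240,252),(265,150,320,205),142),('scene0',(420,175,455,203),(335,208,392,254),148)):
    c=load(n);print(n)
    m=(up(hsv(c)[:,:,1],bb)>t)
    m2=m|(up(hsv(c)[:,:,2],bb)<110)
    for p in cnts(m2,bb): print('bush',desc(p))
    S=up(hsv(c)[:,:,1],bh);V=up(hsv(c)[:,:,2],bh)
    print('V max',V.max(),np.percentile(V,[50,75,90]),np.percentile(S,[10,50,90]))
    cv2.imwrite(f'pics/V{n}.png',cv2.resize(V,None,fx=1.7,fy=1.7))
E
```

```text
top0
bush (array([220.24, 234.93,  13.85,  14.43,  74.21]), array([213.08, 228.08, 227.75, 242.08]))
V max 138 [134. 134. 135.] [ 32. 123. 130.]
scene0
bush (array([436.4 , 189.7 ,  11.91,  14.42,  95.89]), array([428.75, 183.25, 443.75, 195.58]))
V max 182 [168. 175. 178.] [ 39. 127. 129.]
```

View pics/Vtop0.png

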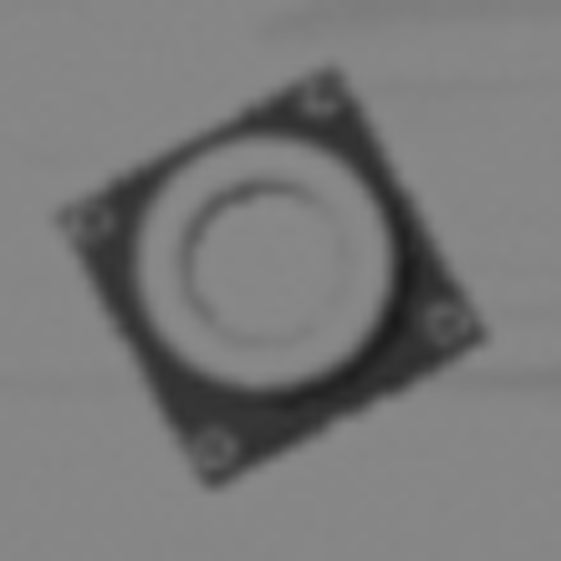

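View pics/Vscene0.png

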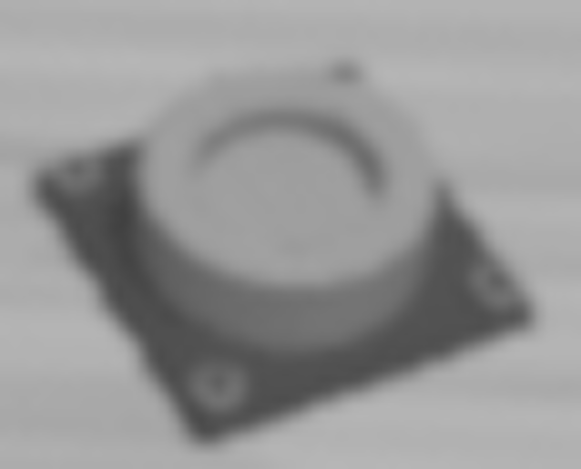

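```bash
python3 - <<'E'
from h import *
np.set_printoptions(precision=4,suppress=True)
ct=load('top0');cs=load('scene0')
b=(265,150,320,205);f=8
V=up(hsv(ct)[:,:,2],b,f);S=up(hsv(ct)[:,:,1],b,f)
for t in (95,105,115):
    for p in cnts((V>t)&(S<80),b,f,2000): 
        e,bb=desc(p);print('top',t,e,bb,onz(ct,e[0],e[1],.032))
b=(335,208,392,254)
V=up(hsv(cs)[:,:,2],b,f);S=up(hsv(cs)[:,:,1],b,f)
for t in (130,138,145):
    for p in cnts((V>t)&(S<78),b,f,2000): 
        e,bb=desc(p);print('scene',t,e,bb,onz(cs,e[0],e[1],.032))
# bushing
for c,(u,v) in ((ct,(220.4,235.08)),):
    print('bush',onz(c,u,v,.003))
P=onz(ct,220.3,235,.003)
def circ(P,r,z):
    a=np.linspace(0,2*np.pi,60);return np.c_[P[0]+r*np.cos(a),P[1]+r*np.sin(a),np.full(60,z)]
for c in(ct,cs):
    q=np.array([proj(c,x) for r,z in((.021,.005),(.021,.0025),(.009,.026)) for x in circ(P,r,z)]);print(q.min(0),q.max(0))
    q=np.array([proj(c,x) for x in circ(P,.009,.026)]);print('sleeve',q.min(0),q.max(0))
E
```

```text
top 95 [290.32 175.19  24.34  24.76  72.15] [277.94 163.06 302.69 187.44] [ 0.6181 -0.0062  0.032 ]
top 105 [290.34 175.19  23.91  24.29  71.09] [278.19 163.19 302.44 187.31] [ 0.6181 -0.0062  0.032 ]
top 115 [290.35 175.2   23.39  23.78  71.11] [278.44 163.56 302.19 187.06] [ 0.618  -0.0063  0.032 ]
top 115 [290.43 175.31  15.54  15.9  125.4 ] [281.94 166.94 294.56 180.94] [ 0.6177 -0.0065  0.032 ]
scene 130 [362.96 224.85  21.68  28.83  96.45] [348.19 214.06 377.81 235.69] [ 0.6211 -0.0068  0.032 ]
scene 130 [362.88 224.38  11.15  17.08  90.56] [354.94 218.44 372.19 226.19] [ 0.6196 -0.007   0.032 ]
scene 138 [362.97 224.65  21.33  28.44  96.04] [348.44 214.06 377.56 235.31] [ 0.6205 -0.0068  0.032 ]
scene 138 [363.39 223.49  10.32  17.1   95.22] [354.06 218.06 372.56 226.81] [ 0.6165 -0.0057  0.032 ]
scene 145 [362.95 224.53  20.9   28.08  96.51] [348.69 214.06 377.31 235.06] [ 0.6201 -0.0068  0.032 ]
scene 145 [363.45 223.14  10.58  18.05  95.8 ] [353.44 217.69 372.94 227.19] [ 0.6153 -0.0055  0.032 ]
bush [0.4522 0.2031 0.003 ]
[212.9044 227.7577] [227.553  242.2555]
sleeve [215.1621 231.7565] [221.4692 238.0833]
[428.8551 181.7875] [444.4257 195.3699]
sleeve [434.8025 181.7875] [441.498  186.0977]
```

```bash
cat >> h.py <<'E'
np.set_printoptions(precision=4,suppress=True)
def plan(P,yaw=None,R2=None):
    """TCP target P world; yaw=angle of tool x axis in world with tool z down (mod pi handled)"""
    s=robot.read_state();p=np.array(s['tool_pos']);Rm=R.from_rotvec(s['orientation'])
    x=Rm.as_matrix()[:,0];cur=np.arctan2(x[1],x[0])
    if yaw is None: yaw=cur
    d=(yaw-cur+np.pi/2)%np.pi-np.pi/2; yaw=cur+d
    X=np.array([np.cos(yaw),np.sin(yaw),0]);Z=np.array([0,0,-1.]);Y=np.cross(Z,X)
    T=R.from_matrix(np.c_[X,Y,Z]); rel=(Rm.inv()*T).as_rotvec(); sh=Rm.inv().apply(np.asarray(P)-p)
    print('t',round(s['t'],3),'pos',p,'yaw',round(cur,4),'f',np.round(s['force'],2),'tq',np.round(s['wrist_torque'],3),'op',round(s['opening'],4),'q6',round(s['q'][5],2))
    print('shift',sh,'turn',rel,'dist',round(np.linalg.norm(sh),4)); return sh,rel
E
python3 - <<'E'
from h import *
s=robot.read_state();print(R.from_rotvec(s['orientation']).as_matrix())
ct=load('top0');cs=load('scene0')
print(two(ct,(290.34,175.19),cs,(362.96,224.65)))
print('bushing',two(ct,(220.3,235),cs,(436.3,190.2)))
plan([.452,.203,.10])
plan([.452,.203,.10],1.0)
plan([.452,.203,.10],0)
E
```

```text
[[-0.904   0.4275 -0.0008]
 [ 0.4275  0.904  -0.0014]
 [ 0.0002 -0.0016 -1.    ]]
(array([ 0.6184, -0.0064,  0.0298]), np.float64(0.0005446658070223146))
bushing (array([0.4524, 0.2031, 0.0027]), np.float64(0.0007130032812118428))
t 0.1 pos [0.2562 0.542  0.1948] yaw 2.6998 f [-1.04 -0.75  0.02] tq [0.038 0.009 0.028] op 0.0933 q6 -0.09
shift [-0.3219 -0.2226  0.0951] turn [-0.0016 -0.0002  0.    ] dist 0.4027
t 0.1 pos [0.2562 0.542  0.1948] yaw 2.6998 f [-1.04 -0.75  0.02] tq [0.038 0.009 0.028] op 0.0933 q6 -0.09
shift [-0.3219 -0.2226  0.0951] turn [-0.0012 -0.0013 -1.4418] dist 0.4027
t 0.1 pos [0.2562 0.542  0.1948] yaw 2.6998 f [-1.04 -0.75  0.02] tq [0.038 0.009 0.028] op 0.0933 q6 -0.09
shift [-0.3219 -0.2226  0.0951] turn [-0.0015 -0.0005 -0.4418] dist 0.4027
```

jog_arm(steps=[[0.4, -0.05, -0.034, 0, 0, 0, -0.1], [0.4, -0.1, -0.068, 0.01, 0, 0, -0.2], [0.4, -0.15, -0.1, 0.02, 0, 0, -0.3], [0.4, -0.2, -0.138, 0.03, 0, 0, -0.4], [0.4, -0.25, -0.172, 0.04, 0, 0, -0.44]], force=20)

```text
t: 0.72
tool_pos: [0.409, 0.2776, 0.1545]
orientation: [0.001, -3.141, 0.002]
force: [1.2, -0.1, 0.7]
opening: 0.0559
```

```bash
python3 - <<'E'
from h import *
plan([.452,.203,.07],0)
E
```

```text
t 0.725 pos [0.409  0.2776 0.1545] yaw -3.1408 f [ 1.15 -0.12  0.65] tq [ 0.022 -0.009 -0.029] op 0.0559 q6 -1.08
shift [-0.043  -0.0745  0.0845] turn [-0.0016 -0.001   0.0008] dist 0.1206
```

jog_arm(steps=[[0.4, -0.022, -0.04, 0.04, 0, 0, 0], [0.4, -0.043, -0.0745, 0.07, 0, 0, 0], [0.4, -0.043, -0.0745, 0.085, 0, 0, 0], [0.4, -0.043, -0.0745, 0.085, 0, 0, 0]])

```text
t: 1.23
tool_pos: [0.4505, 0.203, 0.0682]
orientation: [0.0, -3.138, 0.003]
force: [-0.5, 0.5, 0.4]
opening: 0.0559
```

```bash
python3 - <<'E'
from h import *
plan([.452,.203,.027],0)
c=snap('scene','s1');zoom(c,385,130,485,205,7,'s1z')
c=snap('top','t1');zoom(c,170,190,270,265,7,'t1z')
E
```

```text
t 1.225 pos [0.4505 0.203  0.0682] yaw -3.1415 f [-0.52  0.49  0.41] tq [ 0.032 -0.026  0.013] op 0.0559 q6 -1.25
shift [-0.0016  0.0001  0.0412] turn [-0.0021 -0.004   0.0001] dist 0.0412
```

View pics/s1z.png

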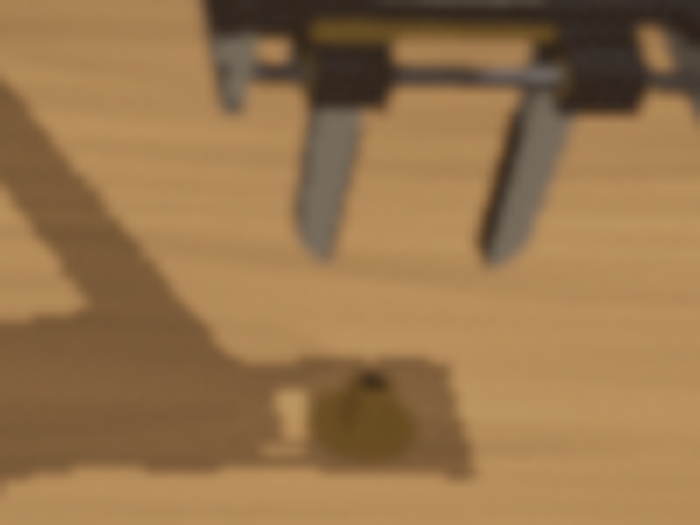

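View pics/t1z.png

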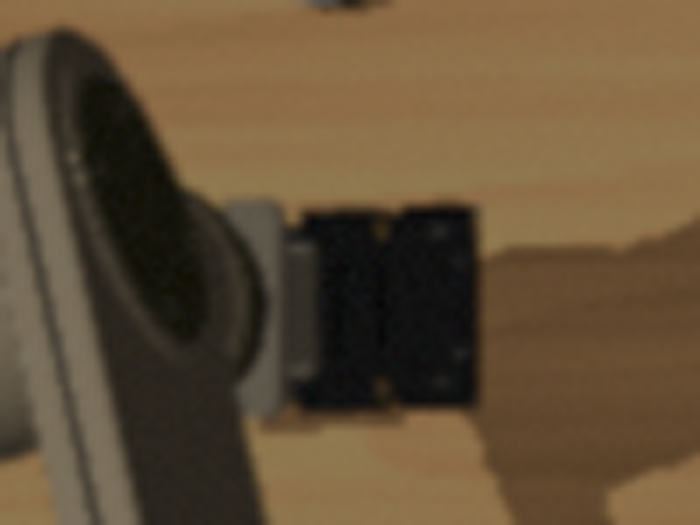

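```bash
python3 - <<'E'
from h import *
c=load('scene0')
for p in ([.4505,.203,.054],[.4505,.203+.028,.054],[.4505,.203-.028,.054]): print((proj(c,p)-[385,130])*7)
E
```

```text
[384.0901 319.6886]
[457.3986 321.786 ]
[310.9531 317.596 ]
```

```bash
python3 - <<'E'
from h import *
c=load('scene0')
for z in (.054,.064,.07,.075,.08,.09,.1,.113,.12,.133): print(z,[(proj(c,[.4505,.203+d,z])-[385,130])*7 for d in (-.028,.028)])
s=load('s1');zoom(s,400,90,480,150+35,7,'s1y')
E
```

```text
0.054 [array([310.9531, 317.596 ]), array([457.3986, 321.786 ])]
0.064 [array([315.5624, 297.6661]), array([462.9652, 301.8361])]
0.07 [array([318.3565, 285.5842]), array([466.3397, 289.7418])]
0.075 [array([320.7017, 275.4441]), array([469.172 , 279.5912])]
0.08 [array([323.062, 265.238]), array([472.0228, 269.3742])]
0.09 [array([327.8293, 244.6249]), array([477.7806, 248.7388])]
0.1 [array([332.6594, 223.7397]), array([483.6146, 227.8303])]
0.113 [array([339.0347, 196.1732]), array([491.3151, 200.2321])]
0.12 [array([342.5135, 181.1311]), array([495.5172, 185.1722])]
0.133 [array([349.0614, 152.8189]), array([503.4266, 156.8255])]
```

View pics/s1y.png

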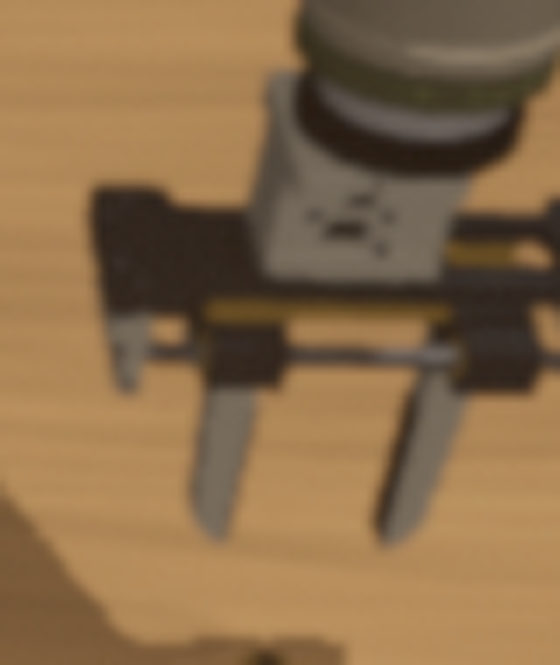

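```bash
python3 - <<'E'
from h import *
a=load('scene0');b=load('top0')
for p in ([0,0,0],[0,0,.1],[.08,0,0]): print(proj(a,p),proj(b,p))
for z in (.13,.2,.25): print(onz(b,(225.6),233.9,z), 'rows 219,248.6', onz(b,225,219.3,z)[0],onz(b,225,248.6,z)[0], 'right end y',onz(b,238.3,234,z)[1])
E
```

```text
[360.772  106.2689] [293.6302 394.5975]
[362.4374  80.8645] [291.1275 409.6947]
[361.1513 117.9643] [293.004  365.0756]
[0.4527 0.1584 0.13  ] rows 219,248.6 0.49069430900230365 0.4148511616310257 right end y 0.12542091029495758
[0.4513 0.1421 0.2   ] rows 219,248.6 0.48676895246426216 0.4160108717526318 right end y 0.11132628094394115
[0.4504 0.1304 0.25  ] rows 219,248.6 0.4839651263656611 0.41683923612520757 right end y 0.10125868855035797
```

View pics/t1.png

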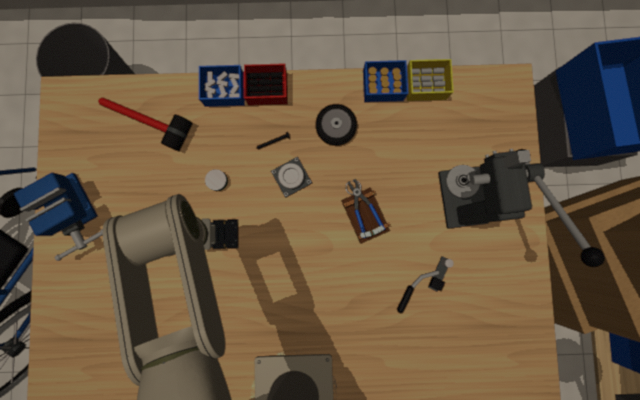

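View pics/s1.png

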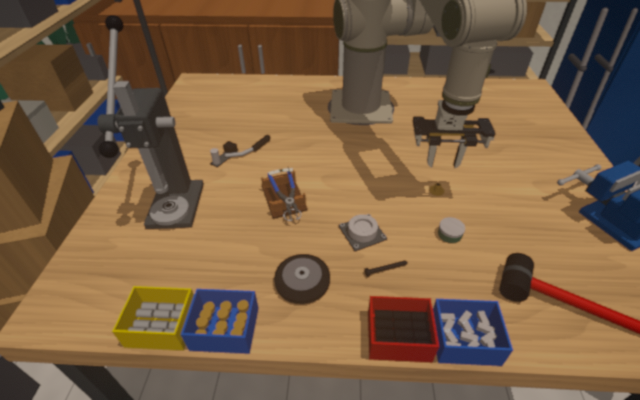

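```bash
python3 - <<'E'
from h import *
c=snap('scene','s2');zoom(c,400,90,480,185,7,'s2y')
plan([.452,.203,.027],0)
print(np.abs(c['image'].astype(int)-load('s1')['image']).max(), c['extrinsics']-load('s1')['extrinsics'])
E
```

```text
t 1.375 pos [0.4523 0.2044 0.0707] yaw -3.1392 f [ 0.62 -0.16  0.88] tq [ 0.036 -0.052  0.038] op 0.056 q6 -1.25
shift [ 0.0003 -0.0013  0.0437] turn [-0.0008  0.0005  0.0024] dist 0.0437
54 [[0. 0. 0. 0.]
 [0. 0. 0. 0.]
 [0. 0. 0. 0.]
 [0. 0. 0. 0.]]
```

View pics/s2y.png

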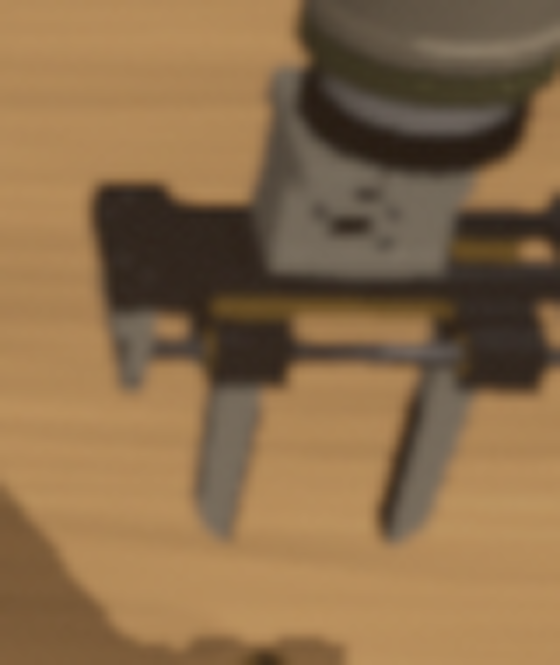

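```bash
python3 - <<'E'
from h import *
a=load('scene0')
for p in ([.4898,.110,.1407],[.4898,.110,.16],[.4898,.298,.1407],[.46,.204-.028,.0567],[.46,.204-.028,.07]): print(p,proj(a,p),(proj(a,p)-[400,90])*7)
E
```

```text
[0.4898, 0.11, 0.1407] [411.5375 158.0902] [ 80.7622 476.6311]
[0.4898, 0.11, 0.16] [412.6849 151.8403] [ 88.794  432.8824]
[0.4898, 0.298, 0.1407] [488.1906 160.1389] [617.3342 490.972 ]
[0.46, 0.176, 0.0567] [430.4872 176.883 ] [213.4103 608.1809]
[0.46, 0.176, 0.07] [431.3815 173.0693] [219.6702 581.4848]
```

```bash
python3 - <<'E'
from h import *
a=load('scene0');b=load('top0')
print(two(b,(238.3,219.3),a,(414.2,117)));print(two(b,(238.3,248.6),a,(414.2,117)))
print(two(b,(238.3,219.3),a,(415.2,134)));print(two(b,(238.3,248.6),a,(415,134)))
E
```

```text
(array([0.4829, 0.1003, 0.2542]), np.float64(0.0002601924186743333))
(array([0.4155, 0.1117, 0.2128]), np.float64(0.005244290984334457))
(array([0.4853, 0.1092, 0.2093]), np.float64(3.3254788163546876e-05))
(array([0.4146, 0.1218, 0.1617]), np.float64(0.004758485555581871))
```

jog_arm(steps=[[0.4, 0, -0.001, 0.026, 0, 0, 0], [0.4, 0, -0.001, 0.039, 0, 0, 0], [0.4, 0, -0.001, 0.039, 0, 0, 0], [0.4, 0, -0.001, 0.039, 0, 0, 0]])

```text
t: 1.88
tool_pos: [0.4528, 0.2037, 0.0326]
orientation: [-0.004, 3.14, -0.001]
force: [0.0, -0.5, -0.0]
opening: 0.0556
```

```bash
python3 - <<'E'
from h import *
c=snap('scene','s3');zoom(c,400,130,480,205,7,'s3y')
plan([.452,.203,.027],0)
E
```

```text
t 1.925 pos [0.453  0.2037 0.0328] yaw -3.139 f [-0.44 -0.52  0.92] tq [ 0.022 -0.017 -0.026] op 0.056 q6 -1.25
shift [ 0.001  -0.0007  0.0058] turn [-0.0003  0.0019  0.0026] dist 0.0059
```

View pics/s3y.png

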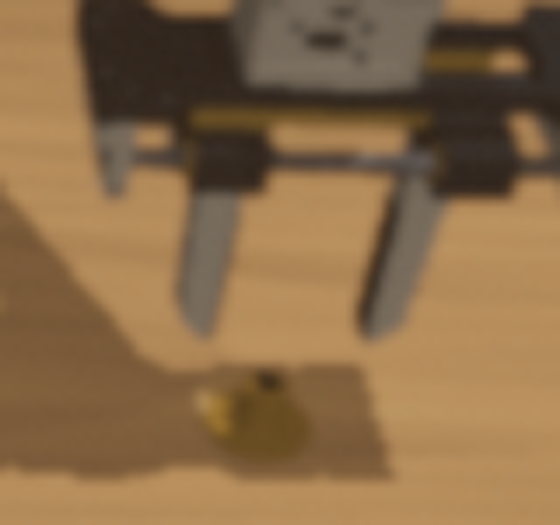

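jog_arm(steps=[[0.4, 0, 0, 0.006, 0, 0, 0], [0.4, 0, 0, 0.01, 0, 0, 0], [0.4, 0, 0, 0.01, 0, 0, 0]])

```text
t: 2.3
tool_pos: [0.4526, 0.2035, 0.0222]
orientation: [-0.004, 3.141, -0.001]
force: [-0.3, -0.5, -0.1]
opening: 0.0558
```

```bash
python3 - <<'E'
from h import *
c=snap('scene','s4');zoom(c,400,130,480,205,7,'s4y')
plan([.452,.203,.027],0)
E
```

```text
t 2.35 pos [0.4527 0.2036 0.0225] yaw -3.1391 f [1.01 0.53 0.26] tq [ 0.019 -0.011 -0.053] op 0.0559 q6 -1.25
shift [ 0.0007 -0.0006 -0.0045] turn [-0.0006  0.0012  0.0025] dist 0.0046
```

View pics/s4y.png

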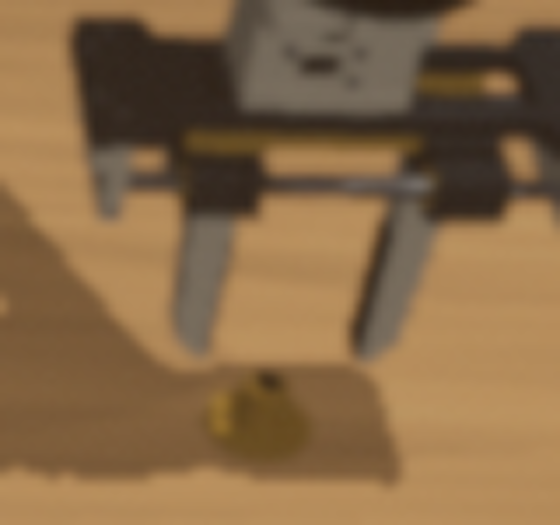

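jog_arm(steps=[[0.7, 0, 0, -0.0045, 0, 0, 0], [0.85, 0, 0, -0.0045, 0, 0, 0], [0.85, 0, 0, -0.0045, 0, 0, 0], [0.85, 0, 0, -0.0045, 0, 0, 0]], force=5)

```text
t: 2.85
tool_pos: [0.4527, 0.2036, 0.027]
orientation: [-0.004, 3.14, -0.001]
force: [-0.3, -0.2, -0.2]
opening: 0.0204
```

```bash
python3 - <<'E'
from h import *
c=snap('scene','s5');zoom(c,400,130,480,205,7,'s5y')
plan([.452,.203,.027],0)
E
```

```text
t 2.9 pos [0.4527 0.2036 0.0269] yaw -3.1391 f [ 1.24 -0.62  0.26] tq [0.053 0.037 0.037] op 0.0168 q6 -1.25
shift [ 0.0007 -0.0006 -0.0001] turn [-0.0006  0.0012  0.0025] dist 0.0009
```

View pics/s5y.png

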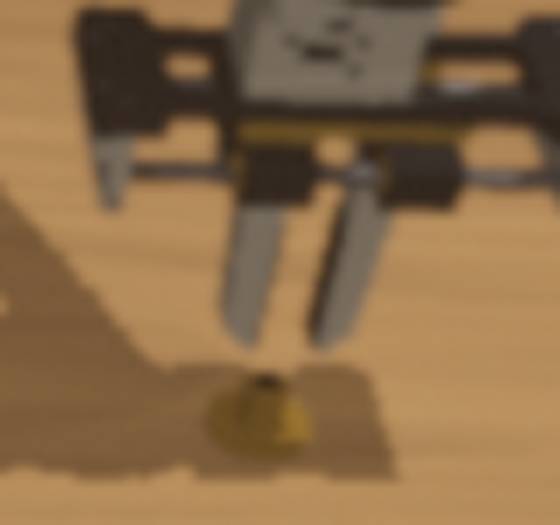

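```bash
python3 - <<'E'
from h import *
a=load('scene0');b=load('top0')
def onx(c,u,v,x):
    o,d=ray(c,u,v);return o+d*(x-o[0])/d[0]
for f in ((258,345),(312,345),(285,345),(266,380)): print(f,onx(a,400+f[0]/7,130+f[1]/7,.4525),onx(a,400+f[0]/7,130+f[1]/7,.46))
c=snap('top','t5');zoom(c,180,200,260,260,8,'t5z')
E
```

```text
(258, 345) [0.4525 0.1968 0.0426] [0.46   0.1944 0.0489]
(312, 345) [0.4525 0.2174 0.0434] [0.46   0.2148 0.0497]
(285, 345) [0.4525 0.2071 0.043 ] [0.46   0.2046 0.0493]
(266, 380) [0.4525 0.2032 0.0247] [0.46   0.2008 0.0312]
```

View pics/t5z.png

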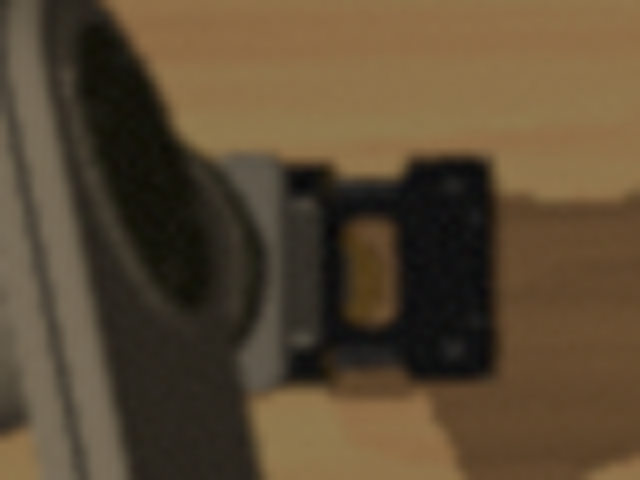

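jog_arm(steps=[[0.4, 0, 0, 0, 0, 0, 0], [0.4, 0, 0, 0.005, 0, 0, 0], [0.4, 0, 0, 0.015, 0, 0, 0], [0.4, 0, 0, 0.02, 0, 0, 0], [0.4, 0, 0, 0.02, 0, 0, 0]])

```text
t: 3.58
tool_pos: [0.452, 0.2033, 0.006]
orientation: [0.004, -3.141, 0.002]
force: [0.2, 0.4, 0.3]
opening: 0.0554
```

```bash
python3 - <<'E'
from h import *
c=snap('scene','s6');zoom(c,400,130,480,205,7,'s6y')
plan([.452,.203,.027],0)
E
```

```text
t 3.625 pos [0.4524 0.2034 0.0065] yaw -3.1391 f [-0.01  0.65  0.48] tq [0.092 0.007 0.013] op 0.0554 q6 -1.25
shift [ 0.0004 -0.0005 -0.0205] turn [-0.0009  0.0004  0.0025] dist 0.0205
```

View pics/s6y.png

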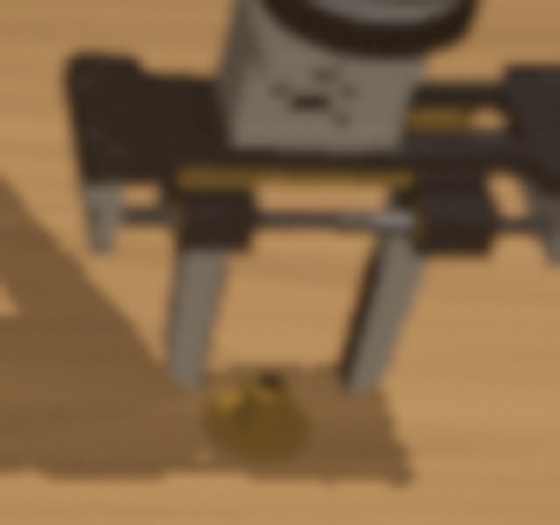

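jog_arm(steps=[[0.4, 0, -0.0005, 0.004, 0, 0, 0], [0.4, 0, -0.0005, 0.008, 0, 0, 0], [0.4, 0, -0.0005, 0.012, 0, 0, 0], [0.4, 0, -0.0005, 0.012, 0, 0, 0]])

```text
t: 4.12
tool_pos: [0.452, 0.2028, -0.006]
orientation: [0.004, -3.141, 0.002]
force: [0.1, 0.5, -1.0]
opening: 0.0556
```

```bash
python3 - <<'E'
from h import *
c=snap('scene','s7');zoom(c,400,130,480,205,7,'s7y')
plan([.452,.203,.027],0)
E
```

```text
t 4.175 pos [ 0.4521  0.2029 -0.0058] yaw -3.1391 f [-1.41  0.55  0.19] tq [0.073 0.029 0.057] op 0.0558 q6 -1.25
shift [ 0.0001  0.0001 -0.0328] turn [-0.001  -0.0002  0.0025] dist 0.0328
```

View pics/s7y.png

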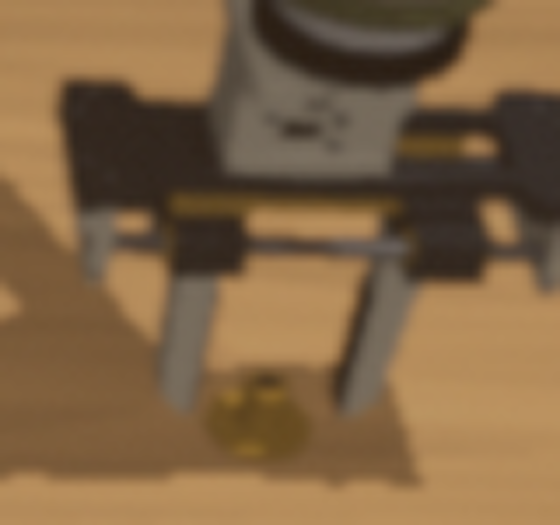

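```bash
python3 - <<'E'
from h import *
a=load('scene0')
for x in (.452,.46):
  for z in (0,.005,.010,.013,.02): print(x,z,(proj(a,[x,.175,z])-[400,130])*7,(proj(a,[x,.231,z])-[400,130])*7)
E
```

```text
0.452 0 [182.568  423.4653] [324.1945 427.7592]
0.452 0.005 [184.7177 414.185 ] [326.7903 418.4712]
0.452 0.01 [186.8808 404.8468] [329.4024 409.125 ]
0.452 0.013 [188.1852 399.2158] [330.9775 403.4892]
0.452 0.02 [191.2477 385.9945] [334.6758 390.2564]
0.46 0 [185.3505 436.9488] [327.7432 441.2965]
0.46 0.005 [187.5204 427.6608] [330.3642 432.0009]
0.46 0.01 [189.7039 418.3145] [333.0016 422.6468]
0.46 0.013 [191.0206 412.6786] [334.592  417.0061]
0.46 0.02 [194.1123 399.4451] [338.3264 403.7611]
```

jog_arm(steps=[[0.7, 0, 0, 0, 0, 0, 0], [0.85, 0, 0, 0, 0, 0, 0], [0.85, 0, 0, 0, 0, 0, 0], [0.85, 0, 0, 0, 0, 0, 0]], force=20)

```text
t: 4.68
tool_pos: [0.4522, 0.2029, -0.0057]
orientation: [0.004, -3.142, 0.002]
force: [-0.8, -0.9, -0.3]
opening: 0.0203
```

jog_arm(steps=[[0.85, 0, 0, 0, 0, 0, 0], [0.85, 0, 0, -0.02, 0, 0, 0], [0.85, 0, 0, -0.05, 0, 0, 0], [0.85, 0, 0, -0.075, 0, 0, 0], [0.85, 0, 0, -0.075, 0, 0, 0]])

```text
t: 5.3
tool_pos: [0.454, 0.2035, 0.0714]
orientation: [-0.004, 3.137, 0.001]
force: [-0.2, 0.2, -0.6]
opening: 0.0173
```

```bash
python3 - <<'E'
from h import *
plan([.6185,-.0065,.10],0)
c=snap('scene','s8');zoom(c,400,100,480,185,7,'s8y')
E
```

```text
t 5.3 pos [0.454  0.2035 0.0714] yaw -3.1391 f [-0.17  0.21 -0.62] tq [ 0.027 -0.013  0.012] op 0.0173 q6 -1.25
shift [-0.1641 -0.2104 -0.028 ] turn [0.0004 0.0042 0.0025] dist 0.2683
```

View pics/s8y.png

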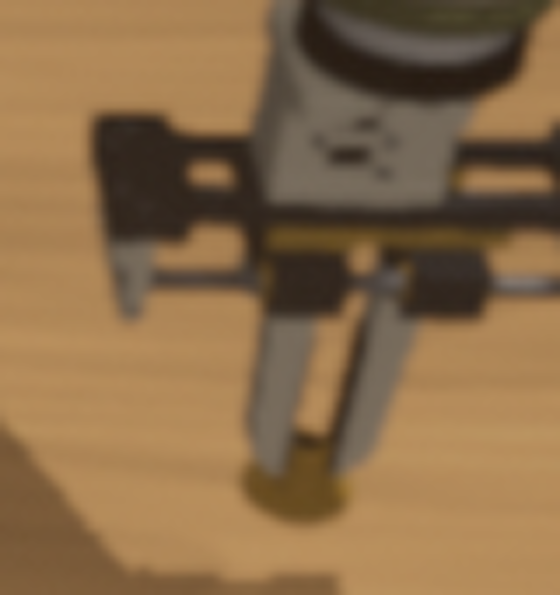

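jog_arm(steps=[[0.85, -0.03, -0.035, 0, 0, 0, 0], [0.85, -0.065, -0.08, 0, 0, 0, 0], [0.85, -0.1, -0.125, 0, 0, 0, 0], [0.85, -0.135, -0.17, 0, 0, 0, 0], [0.85, -0.1645, -0.21, 0, 0.004, 0.004, 0]])

```text
t: 5.98
tool_pos: [0.6176, -0.0083, 0.0676]
orientation: [0.003, -3.136, 0.007]
force: [0.1, 1.0, -0.6]
opening: 0.0172
```

jog_arm(steps=[[0.85, 0, 0, 0, 0, 0, 0], [0.85, 0, 0, 0, 0, 0, 0]])

```text
t: 6.22
tool_pos: [0.616, -0.0081, 0.0652]
orientation: [0.002, -3.133, 0.005]
force: [-0.7, 0.7, -1.8]
opening: 0.0169
```

```bash
python3 - <<'E'
from h import *
plan([.6185,-.0065,.071],0)
c=snap('scene','s9');zoom(c,320,150,410,250,6,'s9y')
c=snap('top','t9');zoom(c,240,130,340,200,7,'t9y')
E
```

```text
t 6.225 pos [ 0.616  -0.0081  0.0652] yaw -3.1405 f [-0.66  0.71 -1.81] tq [ 0.096 -0.011  0.012] op 0.0169 q6 -1.66
shift [-0.0025  0.0016 -0.0059] turn [-0.0035 -0.0089  0.0011] dist 0.0066
```

View pics/s9y.png

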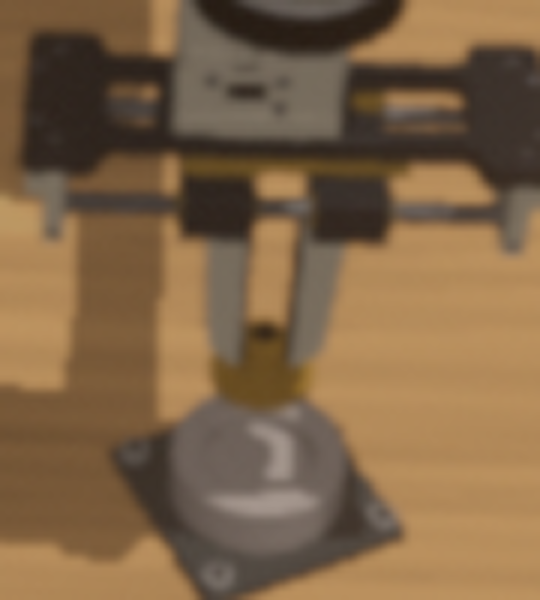

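View pics/t9y.png

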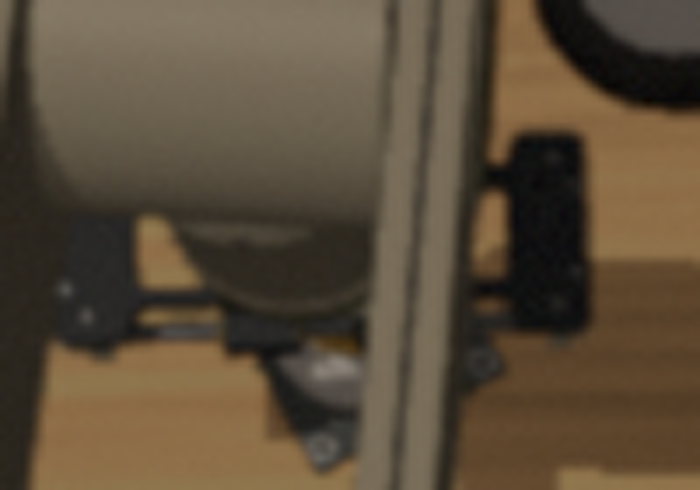

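```bash
python3 - <<'E'
from h import *
a=load('s9');b=load('t9')
def circ(P,r,z):
    t=np.linspace(0,2*np.pi,72);return np.c_[P[0]+r*np.cos(t),P[1]+r*np.sin(t),np.full(72,z)]
bb=(345,195,382,225);f=8
H=hsv(a);S=up(H[:,:,1],bb,f);V=up(H[:,:,2],bb,f)
m=(S>150)
for p in cnts(m,bb,f,300): print(desc(p))
for P,zb in (((.616,-.008),.071),((.6185,-.0065),.071)):
    q=np.array([proj(a,x) for x in np.r_[circ(P,.021,zb+.005),circ(P,.021,zb+.0025),circ(P,.0185,zb)]]);print(P,q.min(0),q.max(0))
    q=np.array([proj(a,x) for x in circ(P,.009,zb+.026)]);print(q.min(0),q.max(0))
for z in (.19,.21,.23): print(z,onz(b,240+588/7,162.9,z),onz(b,324,130/7+130,z)[0],onz(b,324,330/7+130,z)[0])
E
```

```text
(array([363.37, 211.2 ,  12.19,  14.93,  90.49]), array([355.06, 203.69, 371.56, 216.94]))
(0.616, -0.008) [354.6947 204.5431] [372.4097 217.7747]
[360.2869 201.725 ] [367.9745 207.0706]
(0.6185, -0.0065) [355.3298 205.2836] [373.0842 218.5658]
[360.945  202.4782] [368.6495 207.8458]
0.19 [ 0.6209 -0.1017  0.19  ] 0.6573051931421872 0.5850449992972142
0.21 [ 0.6171 -0.1013  0.21  ] 0.6527290221030404 0.5819374695354432
0.23 [ 0.6133 -0.101   0.23  ] 0.6481528510638936 0.5788299397736723
```

jog_arm(steps=[[0.85, -0.0025, 0.0018, 0.01, -0.003, -0.008, 0], [0.85, -0.0025, 0.0018, 0.018, -0.003, -0.008, 0], [0.85, -0.0025, 0.0018, 0.018, -0.003, -0.008, 0], [0.85, -0.0025, 0.0018, 0.018, -0.003, -0.008, 0]])

```text
t: 6.82
tool_pos: [0.6187, -0.0053, 0.0483]
orientation: [-0.005, 3.141, -0.001]
force: [-0.1, 0.8, -0.5]
opening: 0.017
```

```bash
python3 - <<'E'
from h import *
plan([.6185,-.0063,.03],0)
c=snap('scene','s10');zoom(c,330,180,400,250,8,'s10y')
E
```

```text
t 6.825 pos [ 0.6187 -0.0053  0.0483] yaw -3.1386 f [-0.1   0.78 -0.55] tq [ 0.048  0.028 -0.013] op 0.017 q6 -1.66
shift [ 0.0002 -0.001   0.0183] turn [-0.0007  0.0008  0.003 ] dist 0.0184
```

View pics/s10y.png

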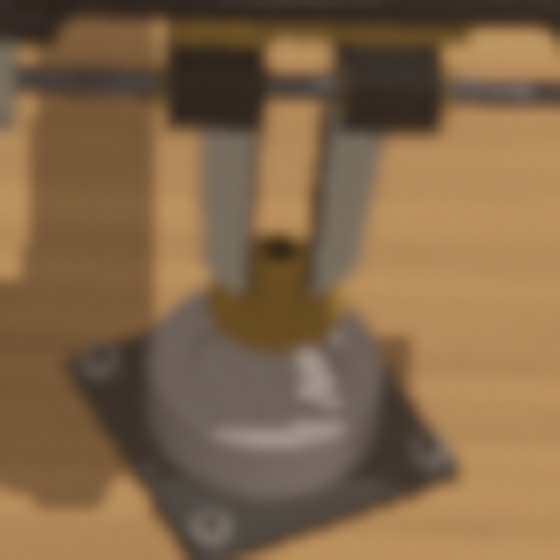

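jog_arm(steps=[[0.85, 0, -0.001, 0.008, 0, 0, 0], [0.85, 0, -0.001, 0.013, 0, 0, 0], [0.85, 0, -0.001, 0.016, 0, 0, 0], [0.85, 0, -0.001, 0.016, 0, 0, 0]])

```text
t: 7.38
tool_pos: [0.6185, -0.0064, 0.0321]
orientation: [-0.004, 3.141, -0.001]
force: [0.7, 0.9, -0.8]
opening: 0.017
```

```bash
python3 - <<'E'
from h import *
plan([.6185,-.0063,.0163],0)
a=c=snap('scene','s11');zoom(c,330,180,400,250,8,'s11y')
bb=(345,200,382,232);f=8
S=up(hsv(a)[:,:,1],bb,f)
for p in cnts(S>150,bb,f,300): print(desc(p))
E
```

```text
t 7.375 pos [ 0.6185 -0.0064  0.0321] yaw -3.1388 f [ 0.68  0.87 -0.79] tq [0.017 0.039 0.045] op 0.017 q6 -1.67
shift [0.     0.0001 0.0158] turn [-0.0007  0.0004  0.0028] dist 0.0158
(array([363.11, 221.91,  11.54,  13.13,  84.88]), array([355.69, 215.31, 370.19, 227.06]))
```

View pics/s11y.png

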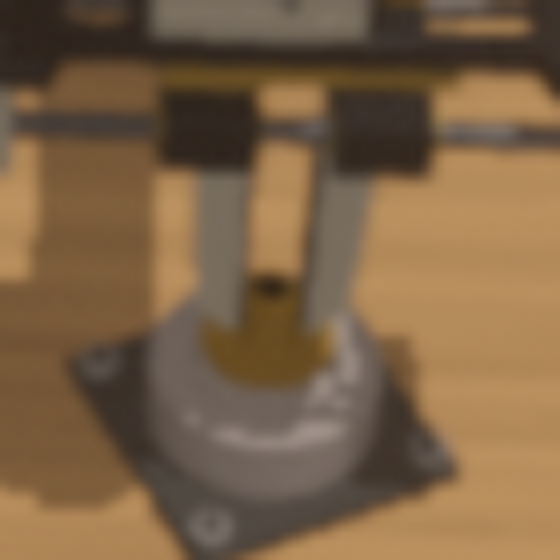

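```bash
python3 - <<'E'
from h import *
a=load('s11')
for p in ([.6185+.0185,-.0064,.038],[.6185+.021,-.0064,.0405],[.641,-.0065,.032],[.6185,-.0064+.021,.041],[.6185,-.0064-.021,.041],[.6185,-.0065-.0225,.032],[.6185,-.0065+.0225,.032]): print(p,proj(a,p),(proj(a,p)-[330,180])*8)
E
```

```text
[0.637, -0.0064, 0.038] [363.4296 228.0015] [267.4368 384.012 ]
[0.6395000000000001, -0.0064, 0.0405] [363.5174 228.0697] [268.1392 384.5573]
[0.641, -0.0065, 0.032] [363.2679 230.9064] [266.1434 407.2509]
[0.6185, 0.014600000000000002, 0.041] [371.9803 221.8487] [335.8423 334.7897]
[0.6185, -0.0274, 0.041] [354.7222 221.2612] [197.7778 330.0895]
[0.6185, -0.028999999999999998, 0.032] [353.8959 223.7543] [191.1674 350.0341]
[0.6185, 0.016, 0.032] [372.2684 224.385 ] [338.1472 355.0796]
```

jog_arm(steps=[[0.85, 0, 0, 0.003, 0, 0, 0], [0.85, 0, 0, 0.006, 0, 0, 0], [0.85, 0, 0, 0.008, 0, 0, 0], [0.85, 0, 0, 0.008, 0, 0, 0]])

```text
t: 7.92
tool_pos: [0.6186, -0.0064, 0.0241]
orientation: [-0.004, 3.141, -0.001]
force: [-0.5, 0.4, 0.1]
opening: 0.0171
```

```bash
python3 - <<'E'
from h import *
plan([.6185,-.0063,.0163],0)
E
```

```text
t 7.925 pos [ 0.6186 -0.0064  0.0241] yaw -3.1388 f [-0.48  0.37  0.13] tq [ 0.021 -0.013 -0.003] op 0.0171 q6 -1.67
shift [0.0001 0.0001 0.0078] turn [-0.0007  0.0004  0.0028] dist 0.0078
```

jog_arm(steps=[[0.85, 0, 0, 0.003, 0, 0, 0], [0.85, 0, 0, 0.005, 0, 0, 0], [0.85, 0, 0, 0.006, 0, 0, 0]])

```text
t: 8.3
tool_pos: [0.6184, -0.0064, 0.0178]
orientation: [-0.004, 3.142, -0.001]
force: [-0.3, -0.1, -0.5]
opening: 0.017
```

jog_arm(steps=[[0.85, 0, 0, 0.001, 0, 0, 0], [0.85, 0, 0, 0.0015, 0, 0, 0]])

```text
t: 8.55
tool_pos: [0.6184, -0.0064, 0.0163]
orientation: [0.004, -3.142, 0.001]
force: [-1.1, -0.7, 1.3]
opening: 0.017
```

```bash
python3 - <<'E'
from h import *
plan([.6185,-.0063,.0163],0)
a=c=snap('scene','s12');zoom(c,330,180,400,250,8,'s12y')
E
```

```text
t 8.55 pos [ 0.6184 -0.0064  0.0163] yaw -3.1388 f [-1.14 -0.66  1.33] tq [ 0.057  0.277 -0.008] op 0.017 q6 -1.67
shift [-0.0001  0.0001  0.    ] turn [-0.0006 -0.      0.0028] dist 0.0001
```

View pics/s12y.png

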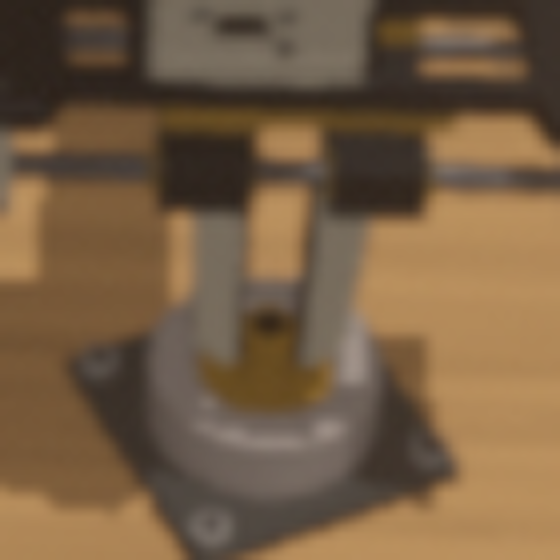

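```bash
python3 - <<'E'
from h import *
a=load('s12')
for z in (.048,.053,.058): print(z,(proj(a,[.6185,-.0064,z])-[330,180])*8)
for z in (.027,.032,.037): print(z,(proj(a,[.6395,-.0064,z])-[330,180])*8)
print((proj(a,[.6185-.0225,-.0064,.032])-[330,180])*8)
for n,u,v in (('s11',270,287),('s10',280,248)): print(n,[(z,(proj(a,[.6185,-.0060,z])-[330,180])*8) for z in (.064,.080)])
E
```

```text
0.048 [268.1864 316.603 ]
0.053 [269.2264 305.1953]
0.058 [270.274  293.7055]
0.027 [265.3385 414.6253]
0.032 [266.3695 403.557 ]
0.037 [267.4079 392.4089]
[263.3923 299.7059]
s11 [(0.064, array([272.8779, 279.8525])), (0.08, array([276.3268, 242.1957]))]
s10 [(0.064, array([272.8779, 279.8525])), (0.08, array([276.3268, 242.1957]))]
```

jog_arm(steps=[[0.85, 0, 0, 0.0005, 0, 0, 0], [0.85, 0, 0, 0.001, 0, 0, 0]])

```text
t: 8.85
tool_pos: [0.6186, -0.0064, 0.0162]
orientation: [-0.005, 3.141, -0.001]
force: [-4.7, 0.5, 9.0]
opening: 0.0171
```

```bash
python3 - <<'E'
from h import *
plan([.6185,-.0063,.0163],0)
E
```

```text
t 8.85 pos [ 0.6186 -0.0064  0.0162] yaw -3.1387 f [-4.74  0.52  9.03] tq [0.099 0.927 0.016] op 0.0171 q6 -1.67
shift [ 0.0001  0.0001 -0.0001] turn [-0.0007  0.0002  0.0029] dist 0.0001
```

jog_arm(steps=[[0.85, 0, 0, -0.0005, 0, 0, 0], [0.7, 0, 0, -0.0005, 0, 0, 0], [0.45, 0, 0, -0.0005, 0, 0, 0], [0.45, 0, 0, -0.02, 0, 0, 0], [0.45, 0, 0, -0.06, 0, 0, 0]])

```text
t: 9.48
tool_pos: [0.617, -0.0062, 0.0759]
orientation: [0.004, -3.138, 0.001]
force: [0.3, -0.2, 0.2]
opening: 0.0498
```

```bash
python3 - <<'E'
from h import *
plan([.6185,-.0063,.1],0)
a=c=snap('scene','s13');zoom(c,330,180,400,250,8,'s13y')
E
```

```text
t 9.475 pos [ 0.617  -0.0062  0.0759] yaw -3.1387 f [ 0.35 -0.18  0.19] tq [ 0.009 -0.053 -0.056] op 0.0498 q6 -1.67
shift [-0.0015 -0.0001 -0.0241] turn [-0.0003 -0.0035  0.0028] dist 0.0242
```

View pics/s13y.png

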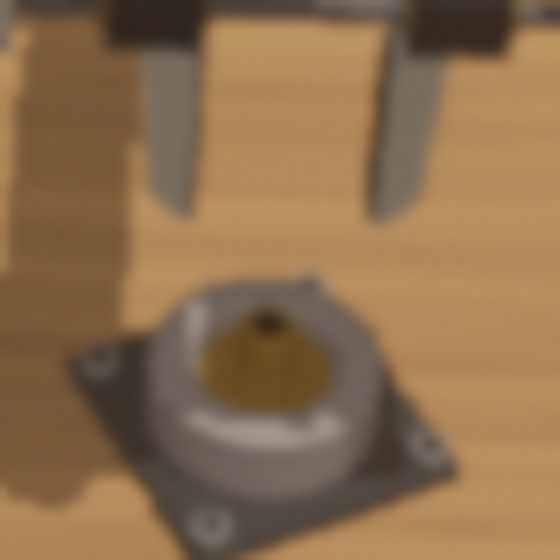

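```bash
python3 - <<'E'
from h import *
for n,bb in (('top0',(335,170,400,250)),('scene0',(250,155,315,230))):
    c=load(n);f=8
    H=hsv(c);h=up(H[:,:,0],bb,f);S=up(H[:,:,1],bb,f)
    rgb=up(c['image'],bb,f).astype(int)
    m=(rgb[:,:,2]-rgb[:,:,0]>15)
    for p in cnts(m,bb,f,300):
        r=cv2.minAreaRect(p.astype(np.float32));L=cv2.fitLine(p.astype(np.float32),cv2.DIST_L2,0,.01,.01).ravel()
        print(n,len(p),np.round(cv2.boxPoints(r),1).tolist(),'line',L)
    zoom(c,*bb,9 if n=='top0' else 8,n+'pl')
E
```

```text
top0 401 [[353.79998779296875, 209.60000610351562], [357.70001220703125, 208.3000030517578], [365.5, 231.6999969482422], [361.6000061035156, 233.0]] line [  0.3128   0.9498 359.5868 220.599 ]
top0 409 [[367.5, 204.1999969482422], [371.1000061035156, 202.3000030517578], [383.79998779296875, 226.10000610351562], [380.20001220703125, 228.10000610351562]] line [  0.4842   0.8749 375.675  215.0818]
scene0 291 [[267.20001220703125, 175.1999969482422], [270.6000061035156, 173.5], [278.8999938964844, 190.1999969482422], [275.5, 191.89999389648438]] line [  0.4641   0.8858 273.105  182.9628]
scene0 275 [[286.79998779296875, 172.1999969482422], [290.3999938964844, 171.1999969482422], [294.5, 187.1999969482422], [290.8999938964844, 188.1999969482422]] line [  0.2688   0.9632 290.6898 179.907 ]
```

View pics/top0pl.png

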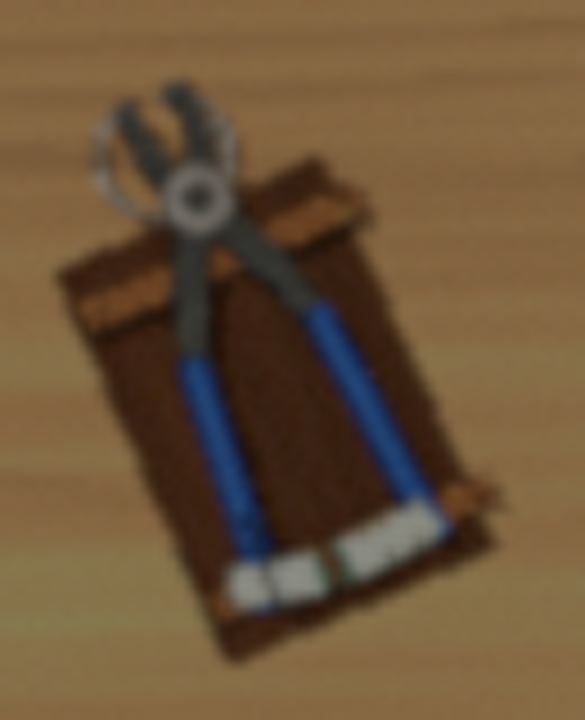

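View pics/scene0pl.png

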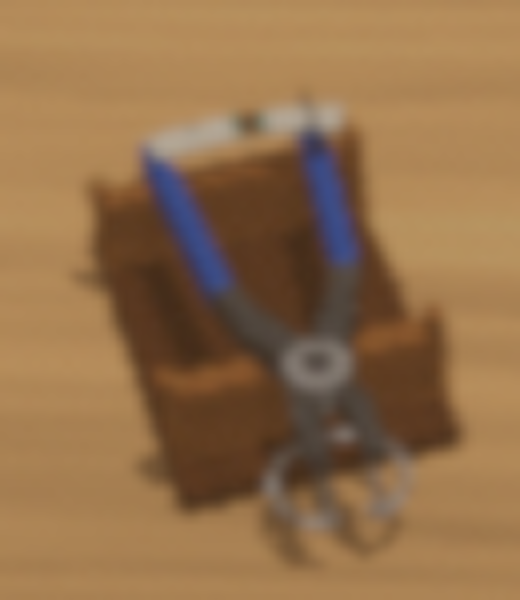

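```bash
python3 - <<'E'
from h import *
a=load('scene0');b=load('top0')
print('L',two(b,(355.8,208.9),a,(292.7,187.7)));print('R',two(b,(369.3,203.2),a,(277.2,191.0)))
print('Lc',two(b,(359.6,220.6),a,(290.6,179.7)),'Rc',two(b,(375.67,215.1),a,(273.1,183)))
print('piv',two(b,(335+198/9,170+200/9),a,(250+317/8,155+362/8)))
# from top only, top face z=.052
z=.052
L1=onz(b,355.8,208.9,z);L2=onz(b,363.5,232.3,z);R1=onz(b,369.3,203.2,z);R2=onz(b,382,227.1,z)
print(L1,L2,R1,R2)
def yaw(p,q): return np.arctan2(p[1]-q[1],p[0]-q[0])
print('yaws',yaw(L1,L2),yaw(R1,R2),'mid',(yaw(L1,L2)+yaw(R1,R2))/2)
piv=onz(b,357,192.2,.058);print('piv',piv, 'mid start',(L1+R1)/2,'ends',(L2+R2)/2,'yaw piv->mid',yaw(piv,(L1+R1)/2),yaw(piv,(L2+R2)/2))
# rest raised? 
z=.052;L1=onz(a,292.7,187.7,z);L2=onz(a,288.6,171.7,z);R1=onz(a,277.2,191,z);R2=onz(a,268.9,174.4,z);piv=onz(a,289.6,200.2,.058)
print('scene',L1,R1,L2,R2,piv,yaw(L1,L2),yaw(R1,R2),yaw(piv,(L2+R2)/2))
E
```

```text
L (array([ 0.5139, -0.1902,  0.0509]), np.float64(0.0010776155880587834))
R (array([ 0.5289, -0.229 ,  0.0511]), np.float64(0.0015156181860632612))
Lc (array([ 0.4807, -0.1996,  0.0499]), np.float64(0.0010048433901632269)) Rc (array([ 0.4949, -0.2455,  0.0486]), np.float64(0.0007186822684931997))
piv (array([ 0.561 , -0.1942,  0.0499]), np.float64(0.0014589817349446943))
[ 0.5137 -0.1895  0.052 ] [ 0.4476 -0.2086  0.052 ] [ 0.5287 -0.2281  0.052 ] [ 0.4606 -0.2609  0.052 ]
yaws 0.2802426059474667 0.44837192409762194 mid 0.3643072650225443
piv [ 0.5602 -0.1941  0.058 ] mid start [ 0.5212 -0.2088  0.052 ] ends [ 0.4541 -0.2347  0.052 ] yaw piv->mid 0.3612307074221271 0.3656831625368505
scene [ 0.5151 -0.1905  0.052 ] [ 0.5298 -0.2296  0.052 ] [ 0.4496 -0.2091  0.052 ] [ 0.4636 -0.2617  0.052 ] [ 0.5693 -0.192   0.058 ] 0.277248623158423 0.45237390706393515 0.3680535502252257
```

```bash
python3 - <<'E'
from h import *
plan([.5046,-.2152,.07],.365)
E
```

```text
t 9.525 pos [ 0.6216 -0.0066  0.0842] yaw -3.1387 f [ 3.13 -0.55  4.27] tq [ 0.04  -0.098 -0.003] op 0.0508 q6 -1.67
shift [ 0.1177 -0.2082  0.0136] turn [-0.0026  0.0068 -0.3621] dist 0.2396
```

jog_arm(steps=[[0.15, 0.02, -0.03, 0, 0, 0, -0.08], [0.15, 0.05, -0.085, 0, 0, 0, -0.16], [0.15, 0.08, -0.14, 0, 0, 0, -0.24], [0.15, 0.105, -0.185, 0.005, 0, 0, -0.32], [0.15, 0.1175, -0.208, 0.013, 0, 0.003, -0.362]])

```text
t: 10.15
tool_pos: [0.5044, -0.2178, 0.0726]
orientation: [-0.569, 3.084, -0.008]
force: [-0.1, -0.6, -0.4]
opening: 0.0786
```

jog_arm(steps=[[0.15, 0, 0, 0, 0, 0, 0], [0.15, 0, 0, 0, 0, 0, 0]])

```text
t: 10.4
tool_pos: [0.5054, -0.2177, 0.0739]
orientation: [-0.567, 3.082, -0.009]
force: [-0.6, -0.0, 0.1]
opening: 0.0788
```

```bash
python3 - <<'E'
from h import *
plan([.5046,-.2152,.03],.365)
a=c=snap('scene','s14');zoom(c,230,110,330,230,5,'s14y')
t=c=snap('top','t14');zoom(c,250,140,420,260,4.5,'t14y')
E
```

```text
t 10.4 pos [ 0.5054 -0.2177  0.0739] yaw -2.7779 f [-0.59 -0.04  0.12] tq [0.04  0.033 0.028] op 0.0788 q6 -2.43
shift [0.0001 0.003  0.0439] turn [-0.007   0.0063 -0.0013] dist 0.044
```

View pics/s14y.png

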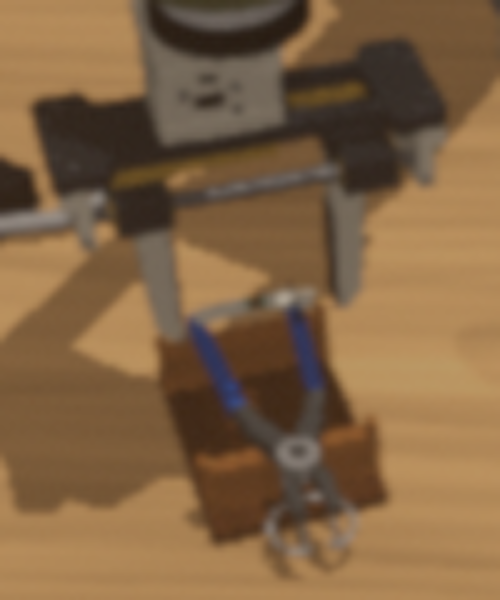

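View pics/t14y.png

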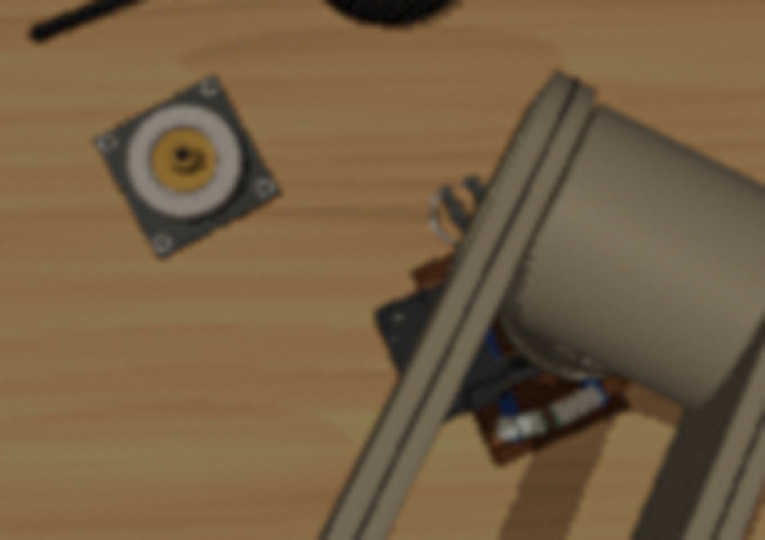

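jog_arm(steps=[[0.15, 0, 0.003, 0.02, -0.006, 0.006, 0], [0.15, 0, 0.003, 0.035, -0.006, 0.006, 0], [0.15, 0, 0.003, 0.04, -0.006, 0.006, 0], [0.15, 0, 0.003, 0.04, -0.006, 0.006, 0]])

```text
t: 11.0
tool_pos: [0.5041, -0.2139, 0.0324]
orientation: [0.571, -3.088, -0.001]
force: [0.8, 0.2, -0.4]
opening: 0.0796
```

```bash
python3 - <<'E'
from h import *
plan([.5046,-.2152,.008],.365)
a=c=snap('scene','s15');zoom(c,240,130,320,215,7,'s15y')
def pr(p): return (proj(a,p)-[240,130])*7
d=np.array([np.cos(.365),np.sin(.365),0]);n=np.array([-d[1],d[0],0])
s=robot.read_state();P=np.array(s['tool_pos'])
for sg in(-1,1):
  for dz in (.0195,): print(sg,pr(P+d*.0075+sg*n*.0394+[0,0,dz]),pr(P-d*.0075+sg*n*.0394+[0,0,dz]))
for sg in(-1,1): print('handle',pr(np.array([.5046,-.2152,.054])+sg*n*.02675))
E
```

```text
t 11.0 pos [ 0.5041 -0.2139  0.0324] yaw -2.7761 f [ 0.77  0.2  -0.39] tq [0.047 0.043 0.004] op 0.0796 q6 -2.43
shift [-0.0001 -0.0014  0.0244] turn [ 0.0008 -0.0013  0.0005] dist 0.0244
-1 [211.8207 416.6381] [203.4102 391.4167]
1 [414.9097 373.0985] [404.6197 348.723 ]
handle [237.7526 394.2802]
handle [375.1404 365.0145]
```

View pics/s15y.png

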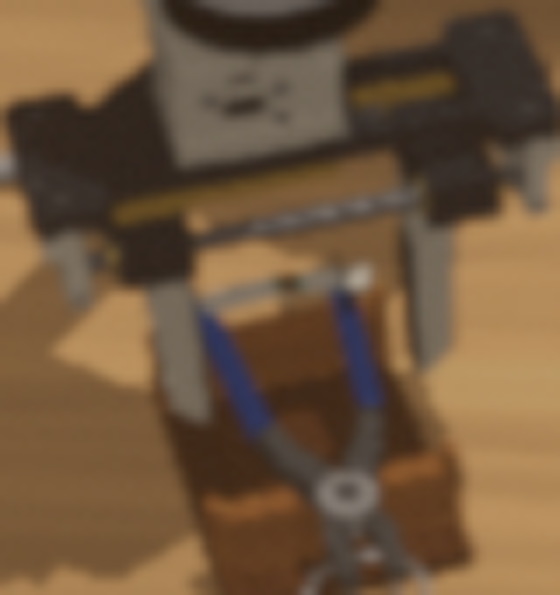

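jog_arm(steps=[[0.15, 0, -0.0014, 0.012, 0, 0, 0], [0.15, 0, -0.0014, 0.02, 0, 0, 0], [0.15, 0, -0.0014, 0.0245, 0, 0, 0], [0.15, 0, -0.0014, 0.0245, 0, 0, 0]])

```text
t: 11.55
tool_pos: [0.5047, -0.2154, 0.0081]
orientation: [0.57, -3.088, -0.001]
force: [-0.2, -0.1, 0.4]
opening: 0.079
```

jog_arm(steps=[[0.25, 0, 0, 0, 0, 0, 0], [0.35, 0, 0, 0, 0, 0, 0], [0.4, 0, 0, 0, 0, 0, 0], [0.4, 0, 0, 0, 0, 0, 0]], force=30)

```text
t: 12.05
tool_pos: [0.5047, -0.2155, 0.0082]
orientation: [0.57, -3.088, -0.0]
force: [0.1, 0.3, -1.0]
opening: 0.0564
```

```bash
python3 - <<'E'
from h import *
plan([.5046,-.2152,.008],.365)
a=c=snap('scene','s16');zoom(c,240,130,320,215,7,'s16y')
E
```

```text
t 12.05 pos [ 0.5047 -0.2155  0.0082] yaw -2.7763 f [ 0.08  0.27 -0.97] tq [ 0.049 -0.005 -0.003] op 0.0564 q6 -2.43
shift [-0.      0.0003  0.0002] turn [ 0.0005 -0.001   0.0003] dist 0.0004
```

View pics/s16y.png

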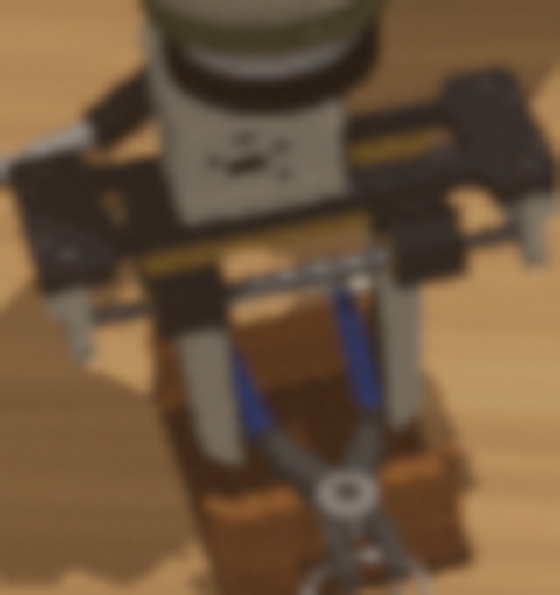

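jog_arm(steps=[[0.44, 0, 0, 0, 0, 0, 0], [0.47, 0, 0, 0, 0, 0, 0], [0.5, 0, 0, 0, 0, 0, 0], [0.52, 0, 0, 0, 0, 0, 0], [0.52, 0, 0, 0, 0, 0, 0]])

```text
t: 12.72
tool_pos: [0.5047, -0.2154, 0.0082]
orientation: [0.57, -3.088, -0.001]
force: [-0.6, 1.2, 1.2]
opening: 0.0451
```

```bash
python3 - <<'E'
from h import *
plan([.5046,-.2152,.008],.365)
a=c=snap('scene','s17');zoom(c,260,150,320,220,9,'s17y')
c=snap('top','t17');zoom(c,320,170,400,250,8,'t17y')
E
```

```text
t 12.725 pos [ 0.5047 -0.2154  0.0082] yaw -2.7764 f [-0.62  1.16  1.16] tq [ 0.215  0.127 -0.02 ] op 0.0451 q6 -2.43
shift [0.     0.0002 0.0002] turn [ 0.0006 -0.001   0.0002] dist 0.0003
```

View pics/s17y.png

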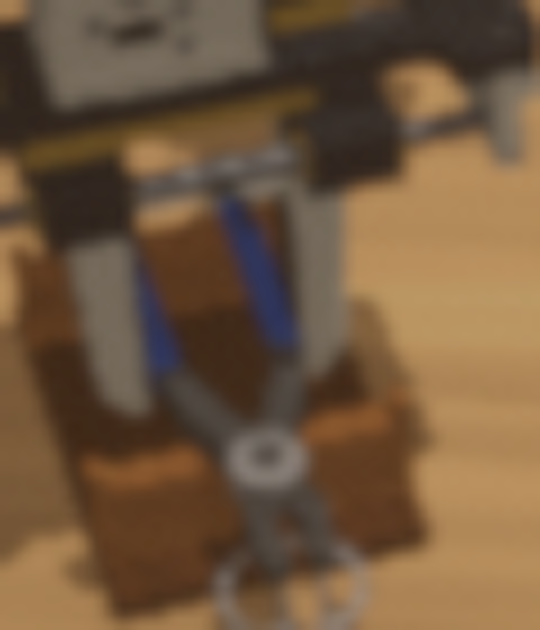

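View pics/t17y.png

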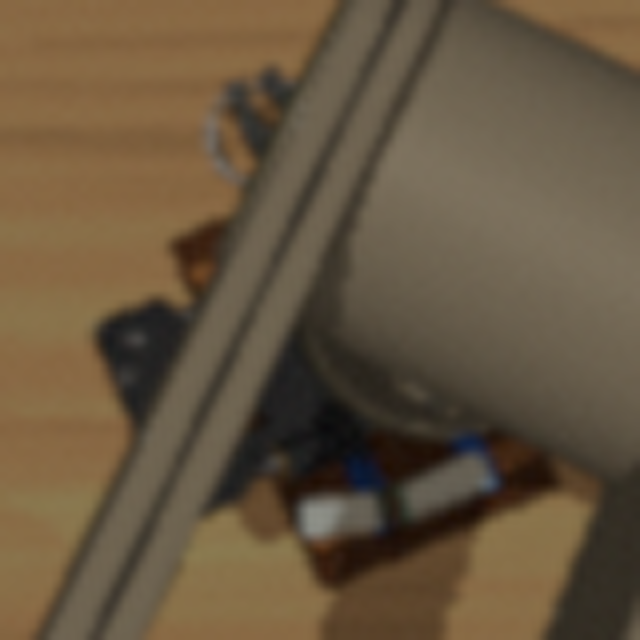

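jog_arm(steps=[[0.53, 0, 0, 0, 0, 0, 0], [0.54, 0, 0, 0, 0, 0, 0], [0.54, 0, 0, 0, 0, 0, 0]])

```text
t: 13.2
tool_pos: [0.5047, -0.2154, 0.0082]
orientation: [0.57, -3.088, -0.001]
force: [0.0, 0.7, 0.8]
opening: 0.0432
```

jog_arm(steps=[[0.54, 0, 0, -0.005, 0, 0, 0], [0.54, 0, 0, -0.015, 0, 0, 0], [0.54, 0, 0, -0.03, 0, 0, 0], [0.54, 0, 0, -0.04, 0, 0, 0], [0.54, 0, 0, -0.04, 0, 0, 0]])

```text
t: 13.82
tool_pos: [0.5059, -0.216, 0.0499]
orientation: [-0.57, 3.088, -0.002]
force: [0.6, 0.1, -1.4]
opening: 0.043
```

```bash
python3 - <<'E'
from h import *
plan([.5046,-.2152,.048],.365)
a=c=snap('scene','s18');zoom(c,255,140,325,220,8,'s18y')
c=snap('top','t18');zoom(c,320,170,400,250,8,'t18y')
E
```

```text
t 13.825 pos [ 0.5059 -0.216   0.0499] yaw -2.7763 f [ 0.61  0.12 -1.39] tq [ 0.088  0.045 -0.017] op 0.043 q6 -2.43
shift [0.0009 0.0012 0.0019] turn [-0.0016  0.0009  0.0003] dist 0.0024
```

View pics/s18y.png

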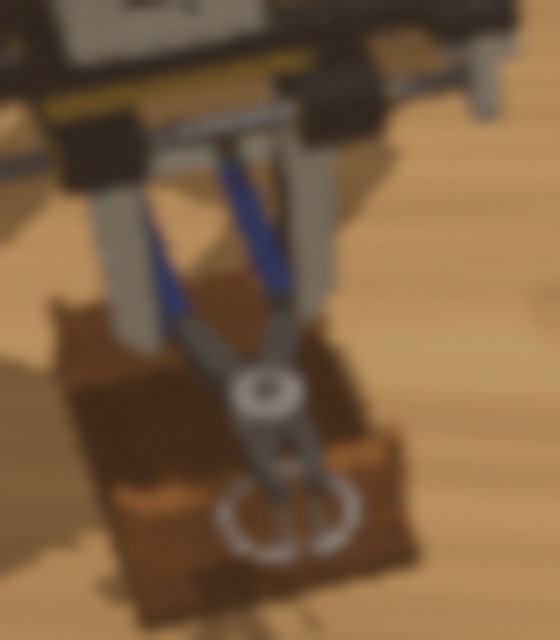

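View pics/t18y.png

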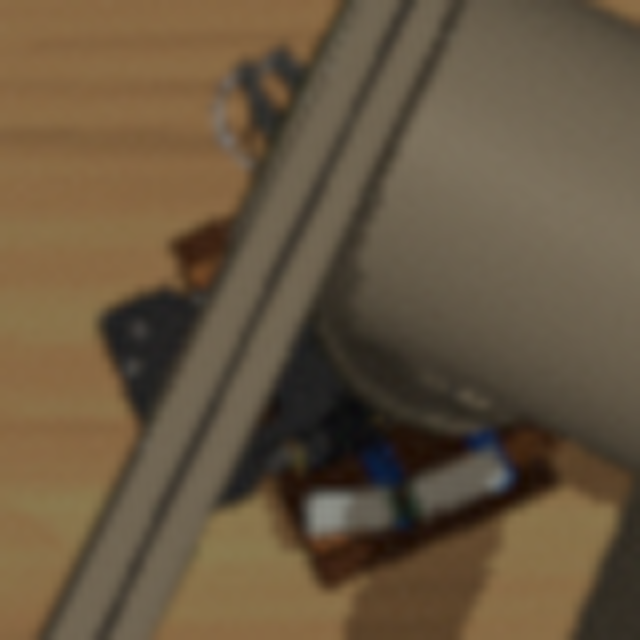

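```bash
python3 - <<'E'
from h import *
a=load('s18')
c0=np.array([.5825,-.1867,.0617]);print((proj(a,c0)-[255,140])*8)
t=np.linspace(0,2*np.pi,72)
q=np.array([(proj(a,c0+[.020*np.cos(x),.020*np.sin(x),0])-[255,140])*8 for x in t]);print(q.min(0),q.max(0))
print((proj(load('t18'),c0)-[320,170])*8)
q=np.array([(proj(load('t18'),c0+[.020*np.cos(x),.020*np.sin(x),0])-[320,170])*8 for x in t]);print(q.min(0),q.max(0))
E
```

```text
[288.0093 502.8166]
[223.7025 458.87  ] [352.2319 548.0602]
[273.4478 113.7977]
[216.4385  57.3758] [330.4726 170.4393]
```

```bash
python3 - <<'E'
from h import *
plan([.5419,-.0357,.065],.365)
E
```

```text
t 13.925 pos [ 0.5048 -0.2154  0.0483] yaw -2.7764 f [ 0.06 -1.53 -1.79] tq [ 0.039  0.052 -0.057] op 0.0431 q6 -2.43
shift [-0.0988  0.1546 -0.0167] turn [ 0.0004 -0.0008  0.0002] dist 0.1843
```

jog_arm(steps=[[0.54, -0.005, 0.008, -0.012, 0, 0, 0], [0.54, -0.02, 0.032, -0.017, 0, 0, 0], [0.54, -0.04, 0.064, -0.017, 0, 0, 0], [0.54, -0.06, 0.096, -0.017, 0, 0, 0], [0.54, -0.08, 0.126, -0.017, 0, 0, 0]])

```text
t: 14.55
tool_pos: [0.5346, -0.0673, 0.0657]
orientation: [0.571, -3.089, -0.001]
force: [1.0, 0.5, -1.3]
opening: 0.0432
```

```bash
python3 - <<'E'
from h import *
plan([.5419,-.0357,.065],.365)
E
```

```text
t 14.55 pos [ 0.5346 -0.0673  0.0657] yaw -2.7762 f [ 0.98  0.55 -1.35] tq [ 0.071 -0.028 -0.009] op 0.0432 q6 -2.16
shift [-0.0181  0.0269  0.0007] turn [ 0.0006 -0.0007  0.0004] dist 0.0325
```

jog_arm(steps=[[0.54, -0.012, 0.018, 0, 0, 0, 0], [0.54, -0.018, 0.027, 0, 0, 0, 0], [0.54, -0.018, 0.027, 0, 0, 0, 0], [0.54, -0.018, 0.027, 0, 0, 0, 0]])

```text
t: 15.05
tool_pos: [0.5416, -0.0364, 0.0657]
orientation: [0.57, -3.088, -0.0]
force: [0.1, -0.6, -2.1]
opening: 0.0433
```

```bash
python3 - <<'E'
from h import *
plan([.5419,-.0357,.065],.365)
a=c=snap('scene','s19');zoom(c,320,150,400,250,6,'s19y');zoom(c,335,190,385,240,12,'s19x')
c=snap('top','t19');zoom(c,250,150,340,240,7,'t19y')
E
```

```text
t 15.05 pos [ 0.5416 -0.0364  0.0657] yaw -2.7767 f [ 0.13 -0.58 -2.11] tq [0.061 0.008 0.005] op 0.0433 q6 -2.1
shift [-0.0005  0.0005  0.0007] turn [ 0.0003 -0.001  -0.0001] dist 0.0011
```

View pics/s19y.png

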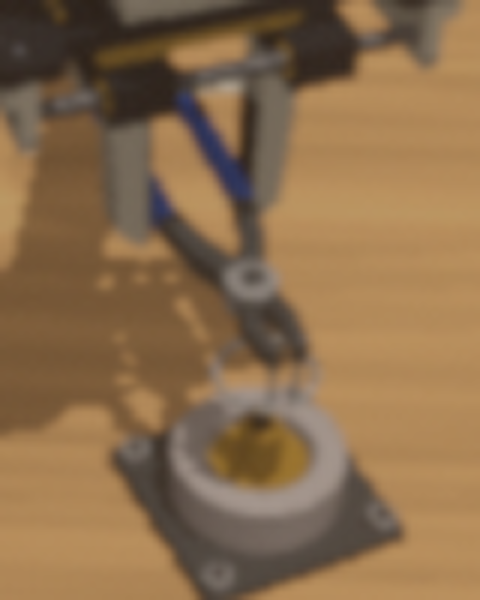

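View pics/s19x.png

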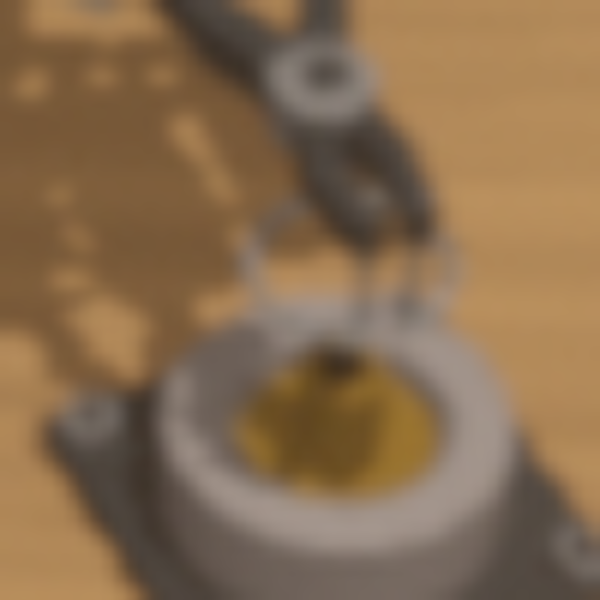

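View pics/t19y.png

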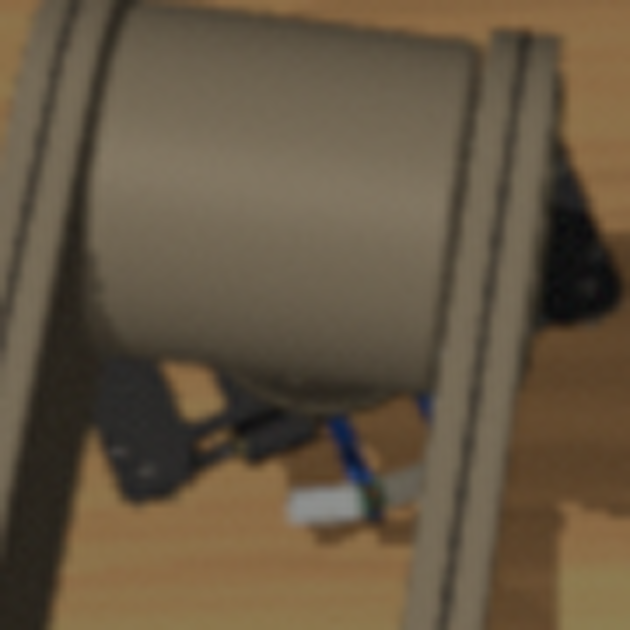

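```bash
python3 - <<'E'
from h import *
c=load('t19');im=c['image'][214:228,288:313]
b=cv2.convertScaleAbs(im,alpha=1.7);cv2.imwrite('pics/t19p.png',cv2.resize(b[:,:,::-1],None,fx=26,fy=26,interpolation=cv2.INTER_CUBIC))
c=load('top0');im=c['image'][224:242,355:388]
b=cv2.convertScaleAbs(im,alpha=1.7);cv2.imwrite('pics/t0p.png',cv2.resize(b[:,:,::-1],None,fx=22,fy=22,interpolation=cv2.INTER_CUBIC))
E
```

```text
(no output)
```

View pics/t19p.png

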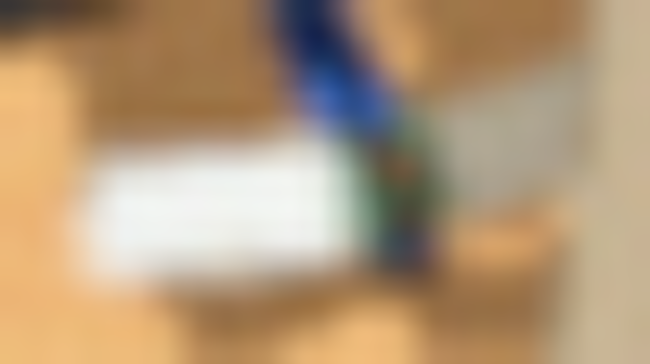

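View pics/t0p.png

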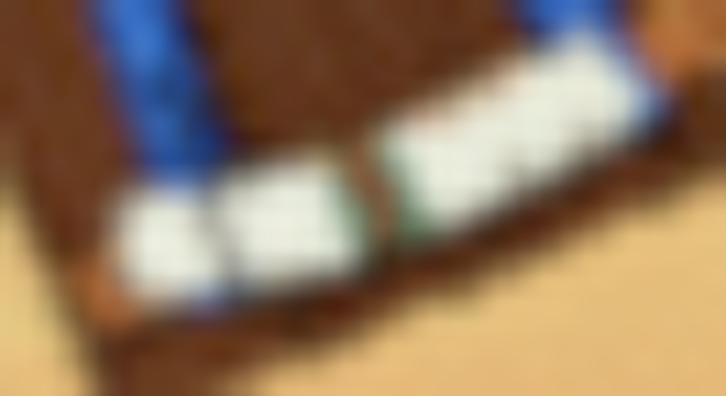

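```bash
python3 - <<'E'
from h import *
a=load('s19')
d=np.array([np.cos(.365),np.sin(.365),0]);n=np.array([-d[1],d[0],0])
c0=np.array([.6182,-.0071,.0775]);t=np.linspace(0,2*np.pi,72)
f=lambda p:(proj(a,p)-[335,190])*12
q=np.array([f(c0+[.0215*np.cos(x),.0215*np.sin(x),0]) for x in t]);print(q.min(0),q.max(0),f(c0))
print('tips',f(c0+d*.0193+n*.005),f(c0+d*.0193-n*.005),f(c0+d*.0193+n*.005+[0,0,.02]),f(c0+d*.0193-n*.005+[0,0,.02]))
print('piv',f(c0-d*.02+[0,0,.038]))
E
```

```text
[239.3752 175.2094] [457.0467 329.2233] [348.0705 250.9497]
tips [409.2522 311.8079] [361.783  323.3525] [416.7909 239.5093] [368.6251 251.0523]
piv [321.6872  45.0579]
```

jog_arm(steps=[[0.54, -0.0005, 0.0005, 0.006, 0, 0, 0], [0.54, -0.0005, 0.0005, 0.014, 0, 0, 0], [0.54, -0.0005, 0.0005, 0.022, 0, 0, 0], [0.54, -0.0005, 0.0005, 0.026, 0, 0, 0], [0.54, -0.0005, 0.0005, 0.026, 0, 0, 0]])

```text
t: 15.78
tool_pos: [0.5414, -0.0358, 0.0391]
orientation: [0.569, -3.088, -0.001]
force: [0.7, 0.1, -1.7]
opening: 0.0431
```

```bash
python3 - <<'E'
from h import *
plan([.5419,-.0357,.0247],.365)
a=c=snap('scene','s20');zoom(c,335,190,385,240,12,'s20x')
E
```

```text
t 15.775 pos [ 0.5414 -0.0358  0.0391] yaw -2.7772 f [ 0.69  0.13 -1.69] tq [ 0.094  0.047 -0.053] op 0.0431 q6 -2.1
shift [-0.0005 -0.0001  0.0144] turn [ 0.001  -0.0018 -0.0006] dist 0.0144
```

View pics/s20x.png

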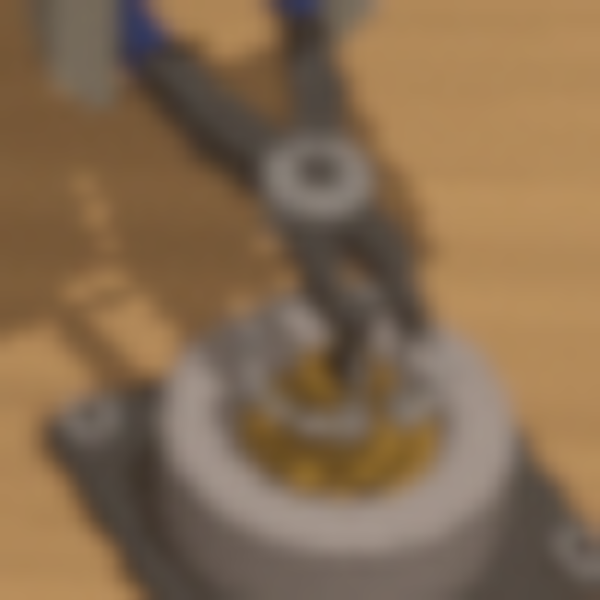

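jog_arm(steps=[[0.54, -0.0005, 0, 0.004, 0, -0.001, 0], [0.54, -0.0005, 0, 0.008, 0, -0.001, 0], [0.54, -0.0005, 0, 0.012, 0, -0.001, 0], [0.54, -0.0005, 0, 0.014, 0, -0.001, 0], [0.54, -0.0005, 0, 0.014, 0, -0.001, 0]])

```text
t: 16.45
tool_pos: [0.542, -0.0356, 0.0253]
orientation: [0.569, -3.089, -0.001]
force: [0.1, 0.4, -1.8]
opening: 0.0435
```

```bash
python3 - <<'E'
from h import *
plan([.5419,-.0357,.0247],.365)
a=c=snap('scene','s21');zoom(c,335,190,385,240,12,'s21x')
c=snap('top','t21');zoom(c,250,150,340,240,7,'t21y')
d=np.array([np.cos(.365),np.sin(.365),0]);n=np.array([-d[1],d[0],0])
P=np.array(robot.read_state()['tool_pos']);c0=P+.082*d+[0,0,.0118];print(c0);t=np.linspace(0,2*np.pi,72)
f=lambda p:(proj(a,p)-[335,190])*12
q=np.array([f(c0+[.0215*np.cos(x),.0215*np.sin(x),0]) for x in t]);print(q.min(0),q.max(0),f(c0))
print('tips',f(c0+d*.0193+n*.005),f(c0+d*.0193-n*.005))
E
```

```text
t 16.45 pos [ 0.542  -0.0356  0.0253] yaw -2.7772 f [ 0.09  0.4  -1.82] tq [ 0.049 -0.014  0.003] op 0.0435 q6 -2.1
shift [ 0.0001 -0.      0.0006] turn [ 0.0009 -0.0006 -0.0006] dist 0.0006
[ 0.6189 -0.0064  0.0374]
[233.272  316.0797] [444.8383 470.4291] [338.9271 392.0206]
tips [398.2603 453.0057] [352.11   464.5515]
```

View pics/s21x.png

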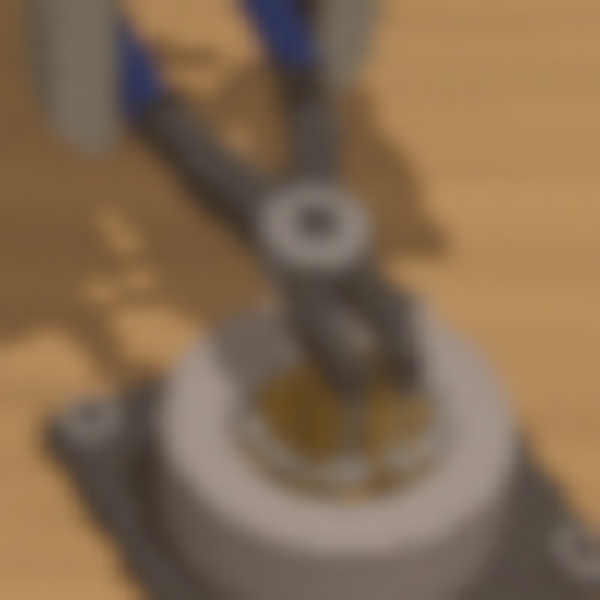

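View pics/t21y.png

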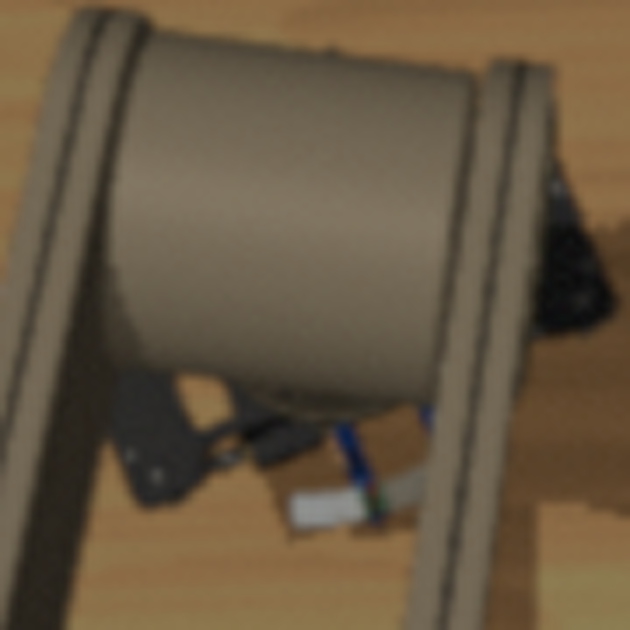

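jog_arm(steps=[[0.543, 0, 0, 0.001, 0, 0, 0], [0.543, 0, 0, 0.001, 0, 0, 0], [0.543, 0, 0, 0.001, 0, 0, 0], [0.543, 0, 0, 0.001, 0, 0, 0], [0.543, 0, 0, 0.001, 0, 0, 0]])

```text
t: 17.18
tool_pos: [0.5423, -0.0357, 0.0246]
orientation: [0.569, -3.089, -0.001]
force: [1.1, 0.5, -1.6]
opening: 0.0432
```

```bash
python3 - <<'E'
from h import *
plan([.5419,-.0357,.0245],.365)
a=c=snap('scene','s22');zoom(c,335,190,385,240,12,'s22x')
c=snap('top','t22')
im=c['image'][214:230,288:313]
b=cv2.convertScaleAbs(im,alpha=1.7);cv2.imwrite('pics/t22p.png',cv2.resize(b[:,:,::-1],None,fx=26,fy=26,interpolation=cv2.INTER_CUBIC))
plan([.5419,-.0357,.0245],.365)
E
```

```text
t 17.175 pos [ 0.5423 -0.0357  0.0246] yaw -2.7772 f [ 1.07  0.51 -1.63] tq [0.053 0.059 0.022] op 0.0432 q6 -2.1
shift [0.0004 0.0001 0.0001] turn [ 0.0006 -0.0001 -0.0007] dist 0.0004
t 17.275 pos [ 0.5423 -0.0357  0.0246] yaw -2.7772 f [ 0.6  -0.23 -2.36] tq [ 0.083 -0.008  0.034] op 0.0431 q6 -2.1
shift [0.0003 0.0001 0.0001] turn [ 0.0006 -0.0002 -0.0006] dist 0.0004
```

View pics/s22x.png

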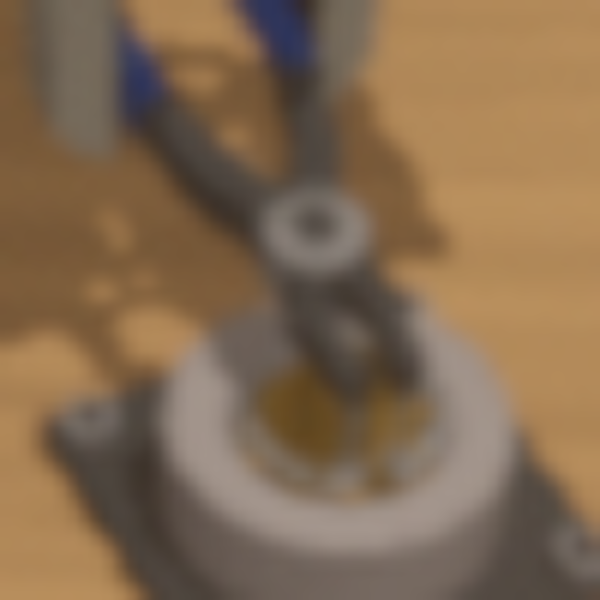

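View pics/t22p.png

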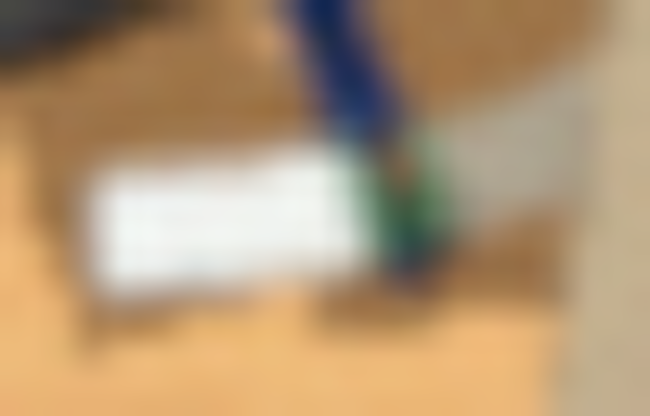

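```bash
python3 -c "
from plant import robot
print(robot.close_job())"
```

```text
the job is handed in; nothing more can be done
None
```

I seated the bushing in the pocket and released it. The pliers are now holding the ring over the pocket at the mark, and the job is handed in. It took about 17 s of the 58 s allowed.

**Bushing:**
- I gripped it by the sleeve and lowered it until it met the pocket floor, exactly 22.0 mm above its bench height. I pressed it lightly (about 9 N) and let go.
- Both cameras afterwards showed the flange sitting inside and concentric with the pocket.

**Ring:**
- **Squeeze:** Handle opening reads 43.1 mm against 43 mm at the mark, and the top view shows the pointer on the red line with green on both sides.
- **Ring ends:** In the scene view the ring ends are about 10 to 11 mm apart.
- **Position:** By calculation the ring's centre is within about 1 mm of the pocket's centre, with its underside about 3 mm above the rim and the sleeve up through it.
- **Contact:** The wrist force is only about the pliers' own weight, and the readings were steady.

**Checks that disagreed:**
- **Tool height:** It reads about 34 mm lower than the cameras showed. At the given height the jaws closed above the bushing without touching it. I set heights from the cameras and contact instead, so the 3 mm rim clearance carries an uncertainty of about 1 to 2 mm.
- **Camera views:** The two views disagree by about 2 mm on the pocket's forward position. I used the top view, and the bushing went in freely there.
- **Levelness:** I could only judge the ring's level from the tool's angle and how well the picture matched.

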